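# Seat two knot plugs in a board and hold them under the spring press

## Robot

A 6-joint arm with a two-finger parallel gripper is mounted at the origin on a cart in front of the work surface, level with it; the furniture and walls round the work are solid. World frame = base frame: x ahead of the robot, y to its left, z up, the work surface at z = 0. Lengths are in mm, angles in degrees, forces in N, time in s.
With the tool pointing down it reaches from about 325 to 1000 mm from the base axis. Payload 5.1 kg.
Tool frame: the origin (TCP) lies between the finger pads; the fingertips stand 17 mm ahead of it and the grasp point (between the pads) lies 2 mm behind it; x points along the fingers, y is the direction in which the jaws open and shut, and the axes are right-handed (so a half turn about x gives the same grasp; the last joint's range is limited). The gripper opens to 85 mm and grips with 20 to 120 N. Pads are 22 mm wide; open, the fingers measure 114 mm over their backs; the gripper's body (76 mm by 85 mm) begins 54 mm behind the grasp point. The pads swing forward as they close: fully open they stand 13 mm farther back than shut.
Start: joints at [-75.665, 7.093, 94.555, -0, 78.352, -4.733], TCP at [212.316, -614.334, 248.322] pointing down, gripper open.
Joint ranges: [-149.61, 149.61], [-58.7, 133.49], [1.44, 155.28], [-77.14, 257.14], [18.33, 153.61], [-166.67, 166.67]. Speed limits (degrees/s): [147.25, 147.25, 180, 180, 180, 180].

## Interface

Orientations are given as [roll, pitch, yaw] about the fixed x, y, z axes, in that order (R = Rz(yaw) Ry(pitch) Rx(roll)).
In Python, from rig import env, capture, get_calibration gives the robot as it stands.
- The arm moves only by the tool send_rows, never from a script. Its arguments are lists of equal length, an entry for each row: "delta_pos": the shift along the world's x, y, z scaled (see below), a list of three; "angular": the turn, a rotation vector about the world's x, y, z scaled (see below), a list of three. A call has exactly 10 rows; each row shifts and turns the commanded pose from where the row before left it; what a row does not reach is not made up. The controller multiplies each number of a shift by 40 cm and each number of a turn by 90 degrees. A row lasts 1/12 s, in which the tool goes at most 41.7 mm and 7.16 degrees, less where a joint would pass 70% of its speed; a pose out of reach is approached as far as the arm can. A call with a number of a shift or a turn outside -1 to 1 is refused whole. A call with a gripper value outside its range is refused whole. "claw" is the gripper command: -1 is fully open, 1 is shut, values between are in proportion, set as the call begins (left out, the last holds). The fingers move at their own pace and stop on an object; "newtons" is the grip in N (left out, the last holds). Time passes only in rows, so rows that do not move let the fingers close, or fill a call up. It gives the time, the measured TCP pose, the force and the opening at its end, in the units of the state.
- env.sense(): the state, without advancing time (a new reading comes with each control period).
- capture(name): name is "side" or "top" or "wrist"; returns the picture (400x640x3 uint8, blue, green, red); there is no depth.
- get_calibration(name): a dict with "fx", "fy", "cx", "cy" (pixels), "D" ([k1, k2, p1, p2, k3] as OpenCV has them; the pictures are not rectified), "eye" and "rotation" of the camera in the world. Camera axes: x right, y up, looking along -z (the intrinsics and any distortion apply to the point x, -y, -z); pixel columns grow to the right and rows downward; lengths in mm; the calibration is good to about 2 mm. A picture is of the moment at which its call begins: read the wrist's pose just before it. get_calibration takes no time and is no camera call; for the wrist camera it gives the pose at the moment of the call.
- env.close_job(): hands the job in, once; it reports no verdict.
The state is a dict: "time": time; "q": joint angles; "joint_velocities": joint speeds; "effort": joint torques, N m; "eef_pos": TCP position; "ee_rot": TCP orientation; "wrist_force": force on the tool from outside, world axes, zero at the start; "ft_torque": the same for the moment, N m; "opening": finger opening in mm.
Only numpy, scipy, OpenCV 4.12 (cv2) and the standard library are available. Lean on these libraries where they do the work, as an engineer would, in place of code of your own. Each camera call takes 0.05 s, during which the arm holds its last target.

## Task

Two knots have been bored out of the board in the lever press: while the lever is folded back, set each wooden plug fully home in the bore of its own size, tapered end down just as it lies. Then swing the lever over by its wooden handle and down onto the board until its arms are level, so that the spring foot bears on both plugs while the glue grabs, and leave the marking gauge, the brush and the loose offcut beyond the plugs where they are. Finish while still holding the lever level by the handle: it springs back if it is let go.

Things in the scene. Friction and masses are not known exactly. Their poses are not given: they have to be found in the camera images.
- press: Press: plywood base 225 x 230 x 18 mm, fixed, with a hinged lever, and a fence and turn-buttons that hold the board. Origin on the worktop under the middle between the two bores. x points from the board to the hinge, y along the hinge pin and the row of bores, z up. The hinge axis runs along y at x = +100 mm, z = 65 mm. On the bores' side of x = +75 mm nothing but the lever rises above the board.
- board_hole0 (a point): Centre of the mouth of the wider bore, in the board's top face (40 mm above the worktop); 41.6 mm across, 12 mm deep, flat bottom. Axes as the press. The board is pale wood, 110 x 270 x 22 mm, fixed in the press, lying along the press's y.
- board_hole1 (a point): Centre of the mouth of the narrower bore, 70 mm from the wider one toward the press's -y; 31.6 mm across, 12 mm deep. Axes as the press.
- plug_wide: The wider wooden plug: disc 40 mm across, 20 mm tall, its lowest 5 mm tapering to 36 mm. Lies loose on the worktop, tapered end down. Origin at the centre of its underside, z up. About 40 g. Seated, it stands 8 mm proud of the board.
- plug_narrow: The narrower wooden plug: disc 30 mm across, 20 mm tall, its lowest 5 mm tapering to 26 mm. Lies loose on the worktop, tapered end down. Origin at the centre of its underside, z up. About 40 g. Seated, it stands 8 mm proud of the board.
- handle: Round wooden crossbar of the lever, 24 mm thick, 148 mm long, between two steel arms, its length along the press's y. Origin at its middle, 200 mm from the hinge axis. At the start 180 mm above the worktop, at press x = +264 mm; with the lever level 65 mm above it, at press x = -100 mm, on the other side of the bores. It revolves freely on its rod.
- lever (a joint): Lever angle about its hinge, rad: 0 folded back beyond the hinge (145 degrees from level), 0.96 upright, 2.531 level over the bores, dead stop 2.60. Grows as the handle swings up, over toward the press's -x and down. Sprung back toward 0: moving the handle takes about 5 N or less until the foot meets the seated plugs (0.07 rad before level), and about 12 N at level.
- pad: Rubber-faced pressure pad of the spring foot under the lever, 50 x 130 mm, long side along the press's y; 100 mm from the hinge axis. It swivels a few degrees about the press's y to lie flat. Origin on its swivel pin, 16 mm above its lower face. With the lever level it covers both bores and sits on both plugs.
- foot (a joint): How far the foot is pushed into its spring, m: 0 out, 0.007 when it sits on seated plugs with the lever level, 0.016 solid. Preloaded to 4.5 N, then 1.5 N per mm.
- marking_gauge: Wooden marking gauge, 62 x 220 x 76 mm, loose bystander. Origin at the centre of its underside.
- brush: Bench brush, 35 x 230 x 59 mm, loose bystander. Origin at the centre of its underside.
- offcut_thin: Flat hardwood offcut, 45 x 170 x 20 mm, loose bystander beyond the plugs. Origin at the centre of its underside.

How it is judged:
By the outcome, as a careful person would: the job done as asked, in the order asked, and still so for the second after the job is handed in, while the arm keeps its last pose, push and grip.
It also fails if it takes over 72 s, if anything falls off the work surface, if the arm or the gripper's body presses on something with over 40 N, if the wrist force passes 120 N, or if a joint passes its speed limit or range.

## Working session

There is one attempt and no reset: what is moved stays moved. The work goes in short steps, Python scripts to look and compute and a tool call to move; the robot and the scene stay as the last step left them, time stands still between calls to the robot, and variables do not carry over. Pictures are saved under pics/ and viewed, and the job is handed in when it is done.

Besides the shell and the picture viewer there is one more tool, called after "Emit:" as name(argument=value, ...), one argument or row to a line, values as JSON. send_rows: Moves the arm, as the interface text tells. Its arguments: {"type":"object","properties":{"delta_pos":{"type":"array","items":{"type":"array","items":{"type":"number"}}},"angular":{"type":"array","items":{"type":"array","items":{"type":"number"}}},"claw":{"type":"number"},"newtons":{"type":"number"}},"required":["delta_pos","angular"]}

```bash
mkdir -p pics; ls; python3 - <<'E'
from rig import env,capture,get_calibration
import cv2
print(env.sense())
for n in ["side","top","wrist"]:
    c=get_calibration(n); print(n,c)
    cv2.imwrite(f"pics/{n}0.png",capture(n))
E
```

```text
pics
{'time': 0.0, 'q': array([-7.56632538e+01,  7.13316632e+00,  9.46350351e+01, -9.51076671e-04,
        7.83492723e+01, -4.73409941e+00]), 'joint_velocities': array([ 0.01388922,  0.08316466,  0.10102888,  0.11891349, -0.09396035,
        0.05498083]), 'effort': array([ 2.57795964e-04, -4.23612392e+01, -3.65456092e+01, -5.44826332e-05,
        6.93173177e-03,  1.91497037e-05]), 'eef_pos': array([ 212.18974747, -613.78517393,  247.04684896]), 'ee_rot': array([-94.27998776,  89.88252255, 104.79105089]), 'wrist_force': array([ 0.10814382,  0.01718824, -0.17843543]), 'ft_torque': array([-0.0137022 ,  0.00946393, -0.02151857]), 'opening': 85.45826786677749}
side {'fx': 402.1032359091109, 'fy': 402.1032359091109, 'cx': 321.11062782287655, 'cy': 192.57232470420072, 'D': array([0.00642759, 0.        , 0.        , 0.        , 0.        ]), 'eye': array([  297.02900803, -1110.08590716,   816.97607619]), 'rotation': array([ 57.9185781 ,  -1.16049324, -16.97600804])}
top {'fx': 369.5923868644209, 'fy': 369.5923868644209, 'cx': 322.5227170140506, 'cy': 204.24059594398818, 'D': array([0.02755498, 0.        , 0.        , 0.        , 0.        ]), 'eye': array([ 451.45922153,  -94.33863932, 1170.45022379]), 'rotation': array([ 10.23743434,  -0.10722841, -90.239478  ])}
wrist {'fx': 294.4751468797364, 'fy': 294.4751468797364, 'cx': 318.10459649541525, 'cy': 201.73698336117582, 'D': array([-0.05636914,  0.        ,  0.        ,  0.        ,  0.        ]), 'eye': array([ 291.29386112, -587.10806957,  372.67080981]), 'rotation': array([-19.19737837,   0.07183238, -70.96846986])}
```

View pics/side0.png

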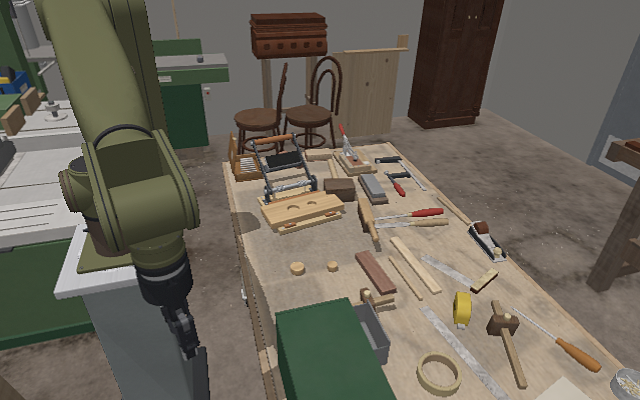

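View pics/top0.png

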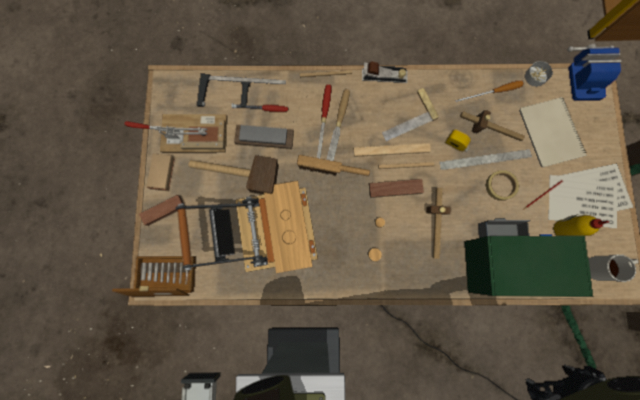

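View pics/wrist0.png

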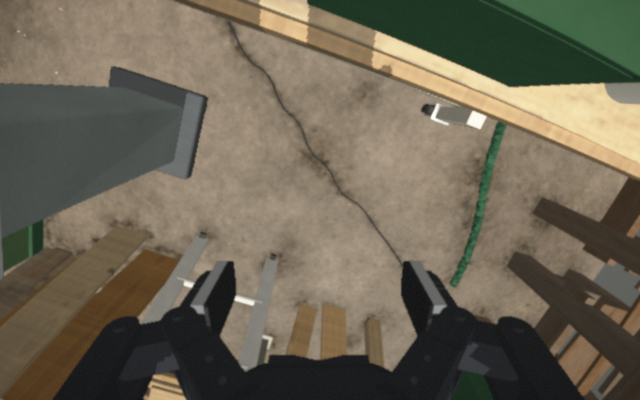

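```bash
cat > h.py <<'E'
import numpy as np,cv2
from scipy.spatial.transform import Rotation as R
from rig import env,capture,get_calibration
def K(c): return np.array([[c['fx'],0,c['cx']],[0,c['fy'],c['cy']],[0,0,1]])
def rot(c): return R.from_euler('xyz',c['rotation'],degrees=True).as_matrix()
def px2w(c,uv,z):
    uv=np.asarray(uv,float).reshape(-1,1,2)
    n=cv2.undistortPoints(uv,K(c),c['D']).reshape(-1,2)
    d=np.c_[n[:,0],-n[:,1],-np.ones(len(n))]@rot(c).T
    z=np.broadcast_to(z,(len(n),))
    return c['eye']+d*((z-c['eye'][2])/d[:,2])[:,None]
def w2px(c,P):
    p=(np.asarray(P,float).reshape(-1,3)-c['eye'])@rot(c)
    p=p*[1,-1,-1]
    return cv2.projectPoints(p,np.zeros(3),np.zeros(3),K(c),c['D'])[0].reshape(-1,2)
E
python3 - <<'E'
from h import *
im=cv2.imread('pics/top0.png')
cv2.imwrite('pics/topc.png',cv2.resize(im[165:305,120:330],None,fx=3.8,fy=3.8,interpolation=cv2.INTER_CUBIC))
cv2.imwrite('pics/topd.png',cv2.resize(im[160:280,320:480],None,fx=5,fy=5,interpolation=cv2.INTER_CUBIC))
im=cv2.imread('pics/side0.png')
cv2.imwrite('pics/sidec.png',cv2.resize(im[120:310,220:420],None,fx=3.1,fy=3.1,interpolation=cv2.INTER_CUBIC))
E
```

```text
(no output)
```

View pics/topc.png

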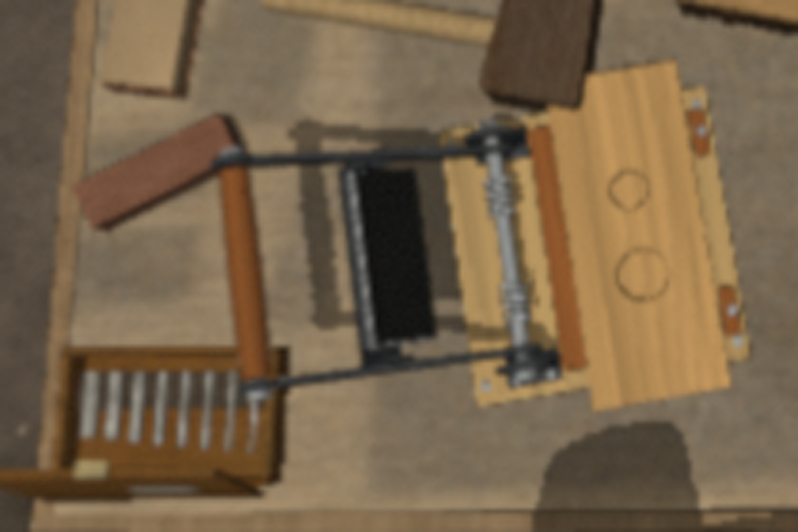

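View pics/topd.png

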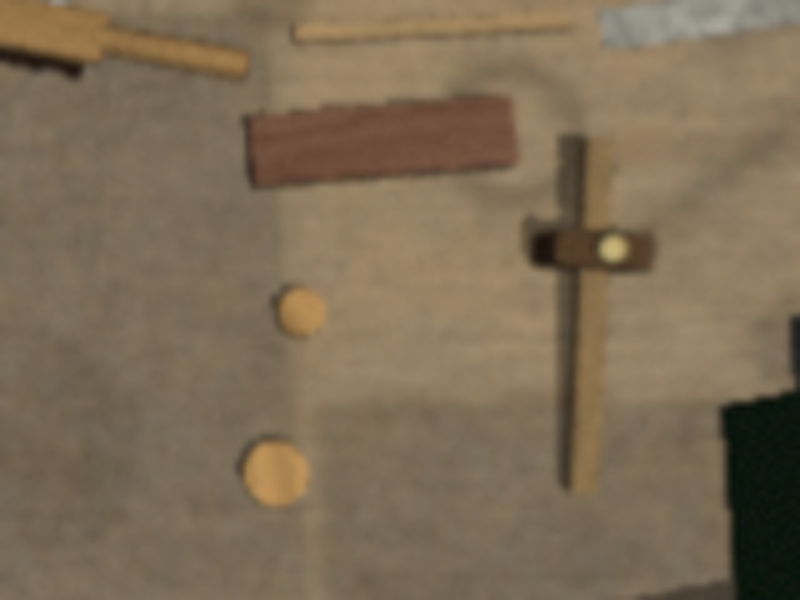

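View pics/sidec.png

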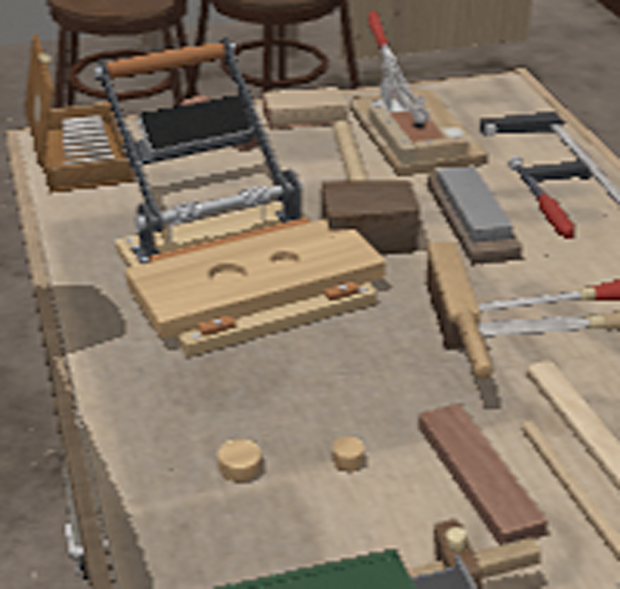

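```bash
python3 - <<'E'
from h import *
c=get_calibration('top')
def f(U,V,s,x0,y0): return ((U+.5)/s-.5+x0,(V+.5)/s-.5+y0)
P=lambda a,z,s=3.8,x0=120,y0=165: px2w(c,f(*a,s,x0,y0),z)[0]
n=P((629,189),40);w=P((642,273),40)
print('bores',n,w,np.linalg.norm(n-w))
print('plugs',P((302,311),20,5,320,160),P((276,473),20,5,320,160))
print('handle ends',P((232,168),180),P((256,376),180))
print('board corners',[P(a,40) for a in [(678,62),(731,386),(595,410),(545,110)]])
print('gauge',P((590,140),40,5,320,160),P((582,490),40,5,320,160))
print('offcut',[P(a,20,5,320,160) for a in[(248,118),(512,95),(518,163),(255,187)]])
# side
s=get_calibration('side')
def S(a,z): return px2w(s,f(*a,3.1,220,120),z)[0]
print('side bores',S((285,257),40),S((228,271),40))
print('side plugs',S((349,446),20),S((240,453),20))
print('side handle',S((110,71),180),S((222,50),180))
E
```

```text
bores [624.24099631  18.3306589   40.        ] [555.84537407   6.91313573  40.        ] 69.3420577757905
plugs [ 602.59490017 -277.30883291   20.        ] [ 501.96793808 -257.99963435   20.        ]
handle ends [619.15719332 286.67777367 180.        ] [472.90649638 260.6182933  180.        ]
board corners [array([730.29625698, -20.71480618,  40.        ]), array([465.91798072, -64.79588602,  40.        ]), array([447.76188174,  42.64240277,  40.        ]), array([690.13923916,  88.16444322,  40.        ])]
gauge [ 707.10447592 -457.36456243   40.        ] [ 490.45762666 -439.50186693   40.        ]
offcut [array([ 726.96324591, -246.78092149,   20.        ]), array([ 741.32697156, -415.83940265,   20.        ]), array([ 696.86496938, -417.3618079 ,   20.        ]), array([ 681.98779421, -250.0358507 ,   20.        ])]
side bores [622.70477382  16.81559274  40.        ] [554.17397203   6.39014037  40.        ]
side plugs [ 601.41116984 -279.43533561   20.        ] [ 500.55732638 -261.03866109   20.        ]
side handle [472.35644847 254.23651769 180.        ] [615.29015072 280.32605329 180.        ]
```

```bash
cat >> h.py <<'E'
YAW=np.radians(9.7)
PX=np.array([-np.sin(YAW),np.cos(YAW),0]); PY=np.array([-np.cos(YAW),-np.sin(YAW),0])
def Rt(yd): # tool down, tool y dir
    x=np.array([0,0,-1.]); y=np.array(yd,float); return np.c_[x,y,np.cross(x,y)]
def st():
    s=env.sense(); Rm=R.from_euler('xyz',s['ee_rot'],degrees=True).as_matrix(); return s,Rm
def go(p,yd,Rd=None):
    s,Rm=st(); Rd=Rt(yd) if Rd is None else Rd
    d=np.array(p)-s['eef_pos']; rv=R.from_matrix(Rd@Rm.T).as_rotvec(degrees=True)
    print('t',s['time'],'pos',s['eef_pos'].round(1),'dmm',d.round(1),'d/400',(d/400).round(4),'rot/90',(rv/90).round(4),'rotdeg',rv.round(1))
E
python3 - <<'E'
from h import *
s,Rm=st();print(Rm.round(3))
go([500,-262,200],PX);go([500,-262,200],-PX)
c=get_calibration('top')
print([px2w(c,a,z)[0].round() for z in(0,150) for a in [(467,240),(470,295),(590,235)]])
E
```

```text
[[-0.     0.327 -0.945]
 [ 0.002 -0.945 -0.327]
 [-1.    -0.002 -0.   ]]
t 0.15 pos [ 212.2 -613.9  247.3] dmm [287.8 351.9 -47.3] d/400 [ 0.7194  0.8798 -0.1183] rot/90 [ 3.0000e-04 -1.6000e-03  1.8959e+00] rotdeg [ 0.000e+00 -1.000e-01  1.706e+02]
t 0.15 pos [ 212.2 -613.9  247.3] dmm [287.8 351.9 -47.3] d/400 [ 0.7194  0.8798 -0.1183] rot/90 [-0.001  -0.0002 -0.1041] rotdeg [-0.1 -0.  -9.4]
[array([ 547., -552.,    0.]), array([ 378., -548.,    0.]), array([ 562., -934.,    0.]), array([ 534., -494.,  150.]), array([ 388., -490.,  150.]), array([ 548., -827.,  150.])]
```

Emit:
send_rows(
  delta_pos=[
    [0.03, 0.09, 0],
    [0.03, 0.09, 0],
    [0.04, 0.09, 0],
    [0.05, 0.09, 0],
    [0.05, 0.09, 0],
    [0.05, 0.09, 0],
    [0.05, 0.09, 0],
    [0.05, 0.09, 0],
    [0.05, 0.09, 0],
    [0.05, 0.07, 0],
  ],
  angular=[
    [0, 0, -0.0104],
    [0, 0, -0.0104],
    [0, 0, -0.0104],
    [0, 0, -0.0104],
    [0, 0, -0.0104],
    [0, 0, -0.0104],
    [0, 0, -0.0104],
    [0, 0, -0.0104],
    [0, 0, -0.0104],
    [0, 0, -0.0104],
  ],
  claw=-1,
  newtons=40,
)

```text
time: 0.98
eef_pos: [392.6, -259.7, 248.2]
ee_rot: [-121.8, 90.0, 67.9]
wrist_force: [-0.1, 0.2, -0.4]
opening: 85.5
```

```bash
python3 - <<'E'
from h import *
go([440,-260,200],-PX)
E
```

```text
t 0.9833 pos [ 392.6 -259.7  248.2] dmm [ 47.4  -0.3 -48.2] d/400 [ 0.1184 -0.0007 -0.1204] rot/90 [-0.0002  0.0001  0.0001] rotdeg [-0.  0.  0.]
```

```bash
python3 - <<'E'
from h import *
c=get_calibration('wrist');im=capture('wrist');cv2.imwrite('pics/w1.png',im)
print(c['eye'],c['rotation'],w2px(c,[[501.2,-259.5,20],[602,-278.4,20]]))
E
```

```text
[ 475.1138223  -246.26030566  373.65660478] [-1.91876916e+01 -2.00961526e-02 -8.03463574e+01] [[333.55906387  78.09539993]
 [369.00743036 -19.15445705]]
```

View pics/w1.png

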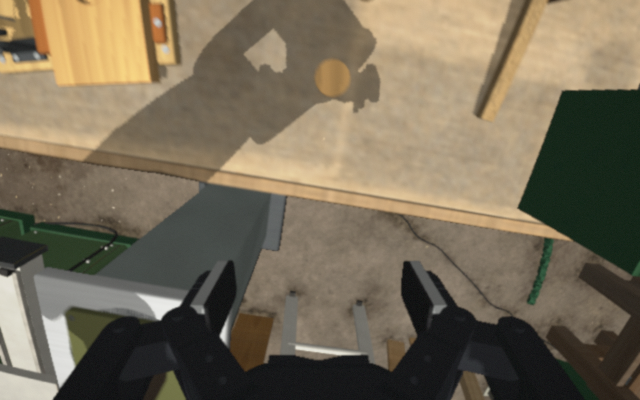

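```bash
python3 - <<'E'
from h import *
c=get_calibration('wrist');im=cv2.imread('pics/w1.png')
x0,y0=300,45
cv2.imwrite('pics/w1c.png',cv2.resize(im[y0:y0+65,x0:x0+65],None,fx=9,fy=9,interpolation=cv2.INTER_CUBIC))
hsv=cv2.cvtColor(im,cv2.COLOR_BGR2HSV)
m=cv2.inRange(hsv,(8,110,60),(25,255,255)); m[:,:x0]=0;m[:,x0+65:]=0;m[:y0]=0;m[y0+65:]=0
n,l,s,ce=cv2.connectedComponentsWithStats(m);i=1+np.argmax(s[1:,4]);print(s[i],ce[i])
print(px2w(c,ce[i],20),px2w(c,ce[i],15))
E
```

```text
[ 315   59   35   38 1020] [332.11764706  77.51372549]
[[ 504.80390682 -253.01923608   20.        ]] [[ 505.19034684 -253.1644518    15.        ]]
```

View pics/w1c.png

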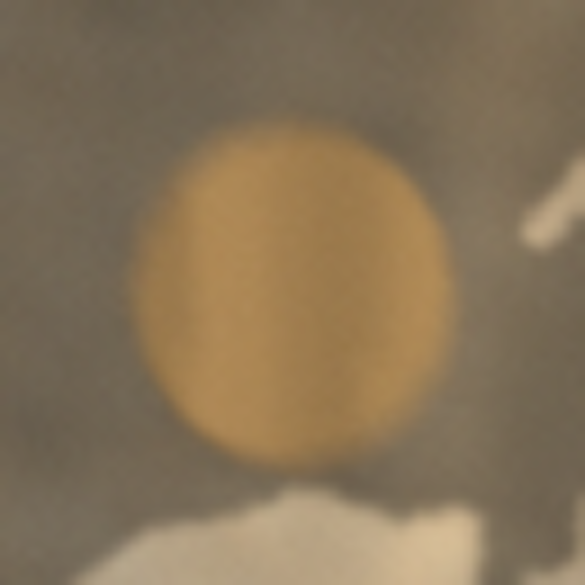

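```bash
python3 - <<'E'
from h import *
c=get_calibration('wrist');print(c['eye'],c['rotation']); go([440,-260,200],-PX)
print(px2w(c,(332.1,77.5),20), w2px(c,[501.2,-259.5,20]))
im=capture('wrist')
hsv=cv2.cvtColor(im,cv2.COLOR_BGR2HSV)
m=cv2.inRange(hsv,(8,110,60),(25,255,255)); m[:,:300]=0;m[:,365:]=0;m[:45]=0;m[110:]=0
n,l,s,ce=cv2.connectedComponentsWithStats(m);i=1+np.argmax(s[1:,4]);print(s[i],ce[i])
print(px2w(c,ce[i],20))
cv2.imwrite('pics/w2.png',im)
E
```

```text
[ 477.44841691 -242.73964019  373.9422501 ] [-19.01584479   0.14224131 -80.13207755]
t 1.0333 pos [ 395.3 -256.1  248.2] dmm [ 44.7  -3.9 -48.2] d/400 [ 0.1117 -0.0097 -0.1204] rot/90 [-0.0023  0.0017 -0.0023] rotdeg [-0.2  0.2 -0.2]
[[ 504.81470961 -252.99710056   20.        ]] [[337.19098405  81.9303377 ]]
[ 320   65   35   37 1005] [337.14626866  82.9800995 ]
[[ 500.09514078 -259.66152251   20.        ]]
```

Emit:
send_rows(
  delta_pos=[
    [0.035, 0.001, -0.06],
    [0.039, 0.001, -0.068],
    [0.039, 0.001, -0.068],
    [0.039, 0.001, -0.068],
    [0.039, 0.001, -0.068],
    [0.04, 0.001, -0.068],
    [0.04, 0.001, -0.07],
    [0, 0, 0],
    [0, 0, 0],
    [0, 0, 0],
  ],
  angular=[
    [0, 0, 0],
    [0, 0, 0],
    [0, 0, 0],
    [0, 0, 0],
    [0, 0, 0],
    [0, 0, 0],
    [0, 0, 0],
    [0, 0, 0],
    [0, 0, 0],
    [0, 0, 0],
  ],
)

```text
time: 1.92
eef_pos: [500.6, -260.2, 61.1]
ee_rot: [111.8, 90.0, -58.5]
wrist_force: [1.1, 0.1, 1.1]
opening: 85.9
```

```bash
python3 - <<'E'
from h import *
go([500.7,-259.6,60],-PX)
c=get_calibration('wrist');im=capture('wrist');cv2.imwrite('pics/w3.png',im)
print(w2px(c,[[500.7,-259.6,20]]))
E
```

```text
t 1.9167 pos [ 500.6 -260.2   61.1] dmm [ 0.1  0.6 -1.1] d/400 [ 0.0003  0.0015 -0.0029] rot/90 [0.0003 0.0002 0.0001] rotdeg [0. 0. 0.]
[[316.10859243 239.85448028]]
```

View pics/w3.png

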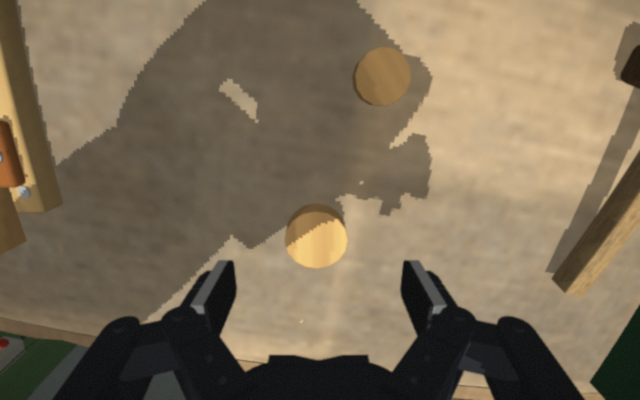

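```bash
python3 - <<'E'
from h import *
c=get_calibration('wrist');im=cv2.imread('pics/w3.png')
o=im.copy()
for p,r in (((500.7,-259.6),20),((601.5,-278.4),15)):
    a=np.linspace(0,2*np.pi,60)
    q=w2px(c,np.c_[p[0]+r*np.cos(a),p[1]+r*np.sin(a),20+0*a])
    o=o if False else o
    cv2.polylines(o,[np.round(q*8).astype(int)],True,(0,0,255),1,cv2.LINE_AA,3)
A=cv2.resize(o[190:285,270:365],None,fx=4,fy=4,interpolation=cv2.INTER_CUBIC)
B=cv2.resize(o[30:125,335:430],None,fx=4,fy=4,interpolation=cv2.INTER_CUBIC)
cv2.imwrite('pics/w3c.png',np.hstack([A,B]))
E
```

```text
(no output)
```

View pics/w3c.png

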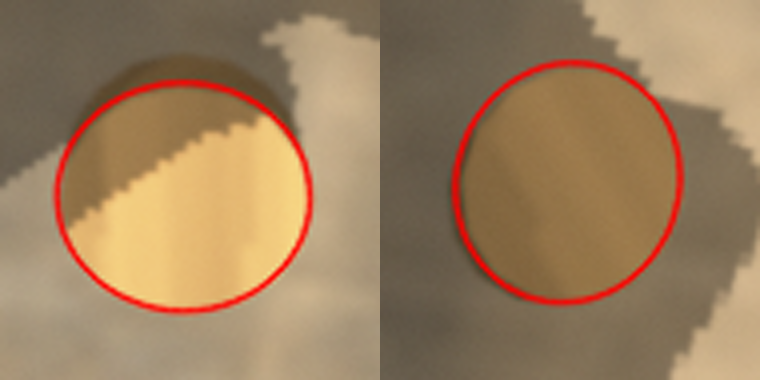

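Emit:
send_rows(
  delta_pos=[
    [0, 0.001, -0.02],
    [0, 0, -0.025],
    [0, 0, -0.025],
    [0, 0, -0.018],
    [0, 0, 0],
    [0, 0, 0],
    [0, 0, 0],
    [0, 0, 0],
    [0, 0, 0],
    [0, 0, 0],
  ],
  angular=[
    [0, 0, 0],
    [0, 0, 0],
    [0, 0, 0],
    [0, 0, 0],
    [0, 0, 0],
    [0, 0, 0],
    [0, 0, 0],
    [0, 0, 0],
    [0, 0, 0],
    [0, 0, 0],
  ],
)

```text
time: 2.8
eef_pos: [501.0, -259.3, 25.6]
ee_rot: [136.8, 90.0, -33.5]
wrist_force: [0.2, 0.6, 1.0]
opening: 85.4
```

Emit:
send_rows(
  delta_pos=[
    [0, 0, 0],
    [0, 0, 0],
    [0, 0, 0],
    [0, 0, 0],
    [0, 0, 0],
    [0, 0, 0],
    [0, 0, 0],
    [0, 0, 0],
    [0, 0, 0],
    [0, 0, 0],
  ],
  angular=[
    [0, 0, 0],
    [0, 0, 0],
    [0, 0, 0],
    [0, 0, 0],
    [0, 0, 0],
    [0, 0, 0],
    [0, 0, 0],
    [0, 0, 0],
    [0, 0, 0],
    [0, 0, 0],
  ],
  claw=1,
  newtons=40,
)

```text
time: 3.63
eef_pos: [501.1, -259.4, 25.6]
ee_rot: [140.8, 89.9, -29.5]
wrist_force: [0.7, 0.3, 5.0]
opening: 37.5
```

```bash
python3 - <<'E'
from h import *
go([500.7,-259.6,26],-PX)
c=get_calibration('wrist');im=capture('wrist');cv2.imwrite('pics/w4.png',im)
print(w2px(c,[[500.7,-259.6,20]]),env.sense()['opening'])
E
```

```text
t 3.6333 pos [ 501.1 -259.4   25.6] dmm [-0.4 -0.2  0.4] d/400 [-0.0011 -0.0006  0.001 ] rot/90 [ 0.0003  0.0005 -0.0001] rotdeg [ 0.  0. -0.]
[[317.28438012 271.99656681]] 37.020297120989845
```

View pics/w4.png

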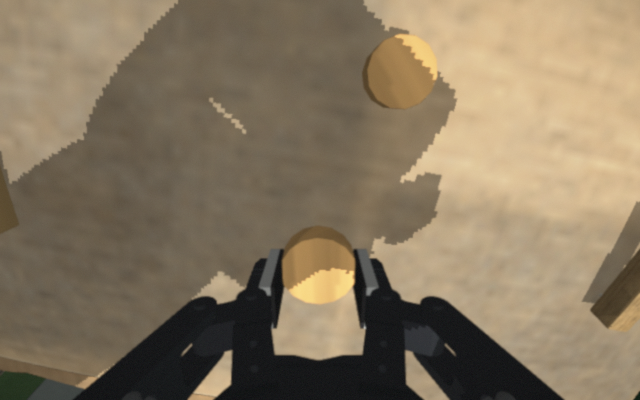

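Emit:
send_rows(
  delta_pos=[
    [0, 0, 0],
    [0, 0, 0.005],
    [0, 0, 0.01],
    [0, 0, 0.02],
    [0, 0, 0.03],
    [0, 0, 0.04],
    [0, 0, 0.04],
    [0, 0, 0.0],
    [0, 0, 0],
    [0, 0, 0],
  ],
  angular=[
    [0, 0, 0],
    [0, 0, 0],
    [0, 0, 0],
    [0, 0, 0],
    [0, 0, 0],
    [0, 0, 0],
    [0, 0, 0],
    [0, 0, 0],
    [0, 0, 0],
    [0, 0, 0],
  ],
)

```text
time: 4.52
eef_pos: [500.4, -258.9, 82.9]
ee_rot: [-43.2, 90.0, 146.5]
wrist_force: [-0.7, 0.7, -0.5]
opening: 37.3
```

```bash
python3 - <<'E'
from h import *
go([500.7,-259.6,26],-PX)
c=get_calibration('wrist');im=capture('wrist');cv2.imwrite('pics/w5.png',im)
s,_=st();im2=capture('side')
cv2.imwrite('pics/s5.png',cv2.resize(im2[170:330,240:400],None,fx=3.5,fy=3.5,interpolation=cv2.INTER_CUBIC))
print(s['opening'],s['wrist_force'])
E
```

```text
t 4.5167 pos [ 500.4 -258.9   82.9] dmm [  0.3  -0.7 -56.9] d/400 [ 0.0007 -0.0017 -0.1422] rot/90 [-0.0001 -0.0002 -0.0001] rotdeg [-0. -0. -0.]
37.14139777532572 [-0.28863444 -0.47079168 -0.73630596]
```

View pics/w5.png

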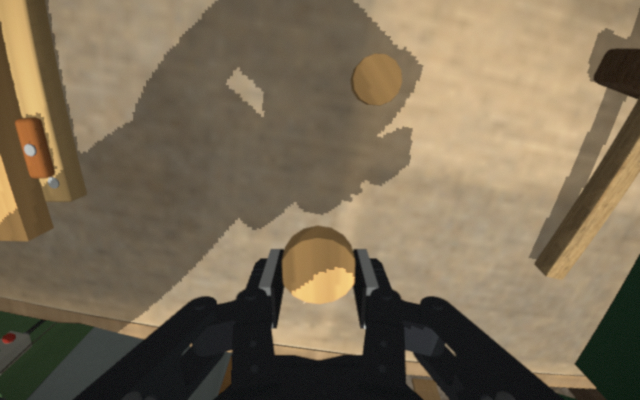

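View pics/s5.png

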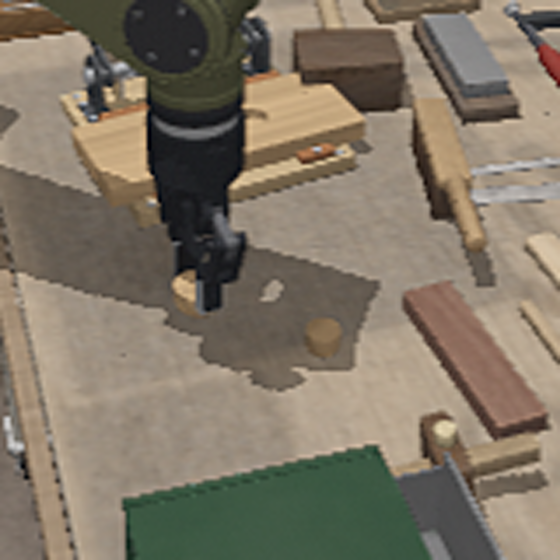

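```bash
cat >> h.py <<'E'
def circ(o,c,p,r,z,col=(0,0,255)):
    a=np.linspace(0,2*np.pi,80)
    q=w2px(c,np.c_[p[0]+r*np.cos(a),p[1]+r*np.sin(a),z+0*a])
    cv2.polylines(o,[np.round(q*8).astype(int)],True,col,1,cv2.LINE_AA,3)
E
python3 - <<'E'
from h import *
c=get_calibration('wrist');im=cv2.imread('pics/w5.png')
s,_=st();p=s['eef_pos'];print(p)
A=[]
for dx,dz in ((-.4,-5.6),(1.0,-5.6)):
    o=im.copy();circ(o,c,(p[0]+dx,p[1]),20,p[2]+dz);circ(o,c,(601.5,-278.4),15,20);A.append(cv2.resize(o[215:315,265:375],None,fx=3.5,fy=3.5,interpolation=cv2.INTER_CUBIC))
cv2.imwrite('pics/w5c.png',np.hstack(A))
E
```

```text
[ 499.96141781 -258.64211062   81.96477   ]
```

View pics/w5c.png

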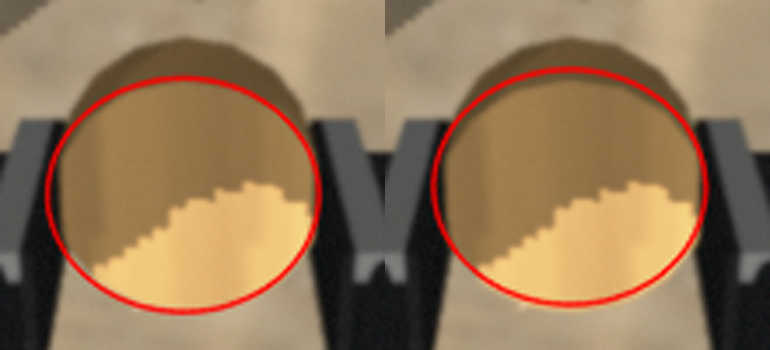

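Emit:
send_rows(
  delta_pos=[
    [0.01, 0.04, 0.02],
    [0.016, 0.078, 0.02],
    [0.016, 0.078, 0.014],
    [0.016, 0.078, 0.014],
    [0.016, 0.078, 0],
    [0.016, 0.078, 0],
    [0.016, 0.078, 0],
    [0.016, 0.078, 0],
    [0.014, 0.078, 0],
    [0, 0, 0],
  ],
  angular=[
    [0, 0, 0],
    [0, 0, 0],
    [0, 0, 0],
    [0, 0, 0],
    [0, 0, 0],
    [0, 0, 0],
    [0, 0, 0],
    [0, 0, 0],
    [0, 0, 0],
    [0, 0, 0],
  ],
)

```text
time: 5.45
eef_pos: [554.9, 10.8, 109.2]
ee_rot: [-60.7, 89.9, 129.2]
wrist_force: [-0.4, -0.2, -0.7]
opening: 37.5
```

Emit:
send_rows(
  delta_pos=[
    [0, 0, 0],
    [0, 0, 0],
    [0, 0, 0],
    [0, 0, 0],
    [0, 0, 0],
    [0, 0, 0],
    [0, 0, 0],
    [0, 0, 0],
    [0, 0, 0],
    [0, 0, 0],
  ],
  angular=[
    [0, 0, 0],
    [0, 0, 0],
    [0, 0, 0],
    [0, 0, 0],
    [0, 0, 0],
    [0, 0, 0],
    [0, 0, 0],
    [0, 0, 0],
    [0, 0, 0],
    [0, 0, 0],
  ],
)

```text
time: 6.28
eef_pos: [555.1, 6.4, 110.4]
ee_rot: [-179.3, 90.0, 10.4]
wrist_force: [-0.6, 0.3, 0.5]
opening: 37.5
```

```bash
python3 - <<'E'
from h import *
go([555,6.6,70],-PX)
c=get_calibration('wrist');im=capture('wrist')
print(w2px(c,[[555,6.6,40],[623.5,17.6,40]]))
o=im.copy();circ(o,c,(555,6.6),20.8,40);circ(o,c,(623.8,17.6),15.8,40)
cv2.imwrite('pics/w6.png',im);cv2.imwrite('pics/w6o.png',o)
E
```

```text
t 6.2833 pos [555.1   6.4 110.4] dmm [ -0.1   0.2 -40.4] d/400 [-0.0003  0.0005 -0.1009] rot/90 [-0.  0. -0.] rotdeg [-0.  0. -0.]
[[316.91567947 221.99539274]
 [317.79498264 123.03976524]]
```

View pics/w6.png

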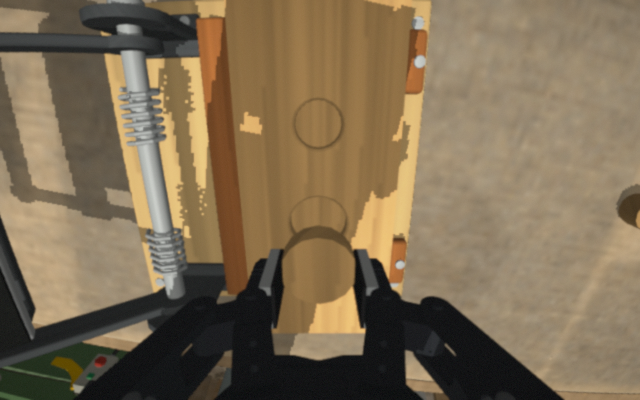

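View pics/w6o.png

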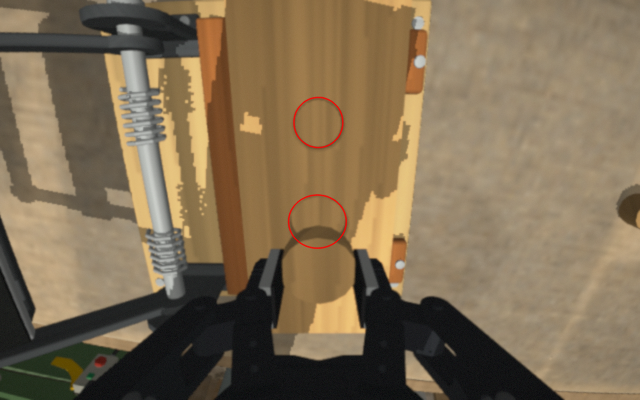

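```bash
python3 - <<'E'
from h import *
im=cv2.imread('pics/w6.png');o=cv2.imread('pics/w6o.png')
f=lambda a:cv2.resize(a[85:255,270:365],None,fx=3.5,fy=3.5,interpolation=cv2.INTER_CUBIC)
cv2.imwrite('pics/w6c.png',np.hstack([f(im),f(o)]))
E
```

```text
(no output)
```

View pics/w6c.png

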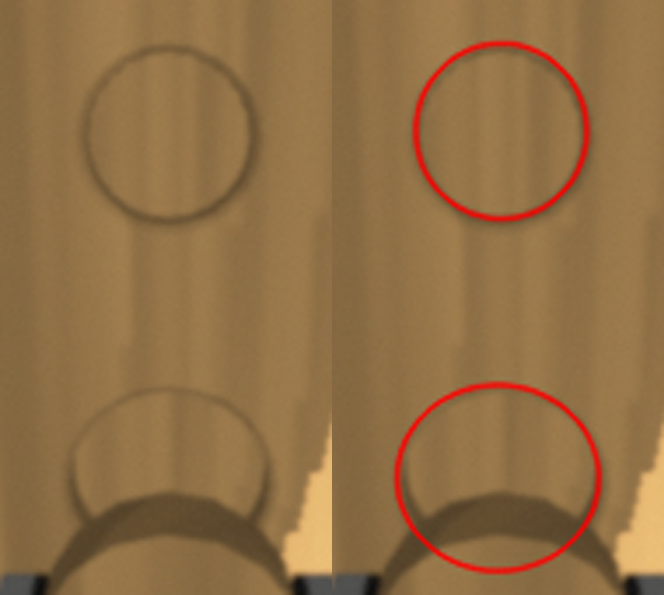

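Emit:
send_rows(
  delta_pos=[
    [-0.001, -0.001, -0.01],
    [-0.001, 0, -0.02],
    [0, 0, -0.02],
    [0, 0, -0.02],
    [0, 0, -0.02],
    [0, 0, -0.015],
    [0, 0, -0.005],
    [0, 0, 0],
    [0, 0, 0],
    [0, 0, 0],
  ],
  angular=[
    [0, 0, 0],
    [0, 0, 0],
    [0, 0, 0],
    [0, 0, 0],
    [0, 0, 0],
    [0, 0, 0],
    [0, 0, 0],
    [0, 0, 0],
    [0, 0, 0],
    [0, 0, 0],
  ],
)

```text
time: 7.17
eef_pos: [554.7, 6.0, 66.8]
ee_rot: [165.9, 89.9, -4.4]
wrist_force: [-0.9, -0.8, 0.4]
opening: 37.6
```

```bash
python3 - <<'E'
from h import *
go([554.3,6.0,58],-PX)
c=get_calibration('wrist');im=capture('wrist')
o=im.copy();circ(o,c,(554.2,5.9),20.8,40);circ(o,c,(623.2,17.5),15.8,40)
f=lambda a:cv2.resize(a[90:310,250:380],None,fx=2.7,fy=2.7,interpolation=cv2.INTER_CUBIC)
cv2.imwrite('pics/w7.png',np.hstack([f(im),f(o)]))
E
```

```text
t 7.1667 pos [554.7   6.   66.8] dmm [-0.4 -0.  -8.8] d/400 [-0.0011 -0.     -0.022 ] rot/90 [ 0.      0.0006 -0.0001] rotdeg [ 0.   0.1 -0. ]
```

View pics/w7.png

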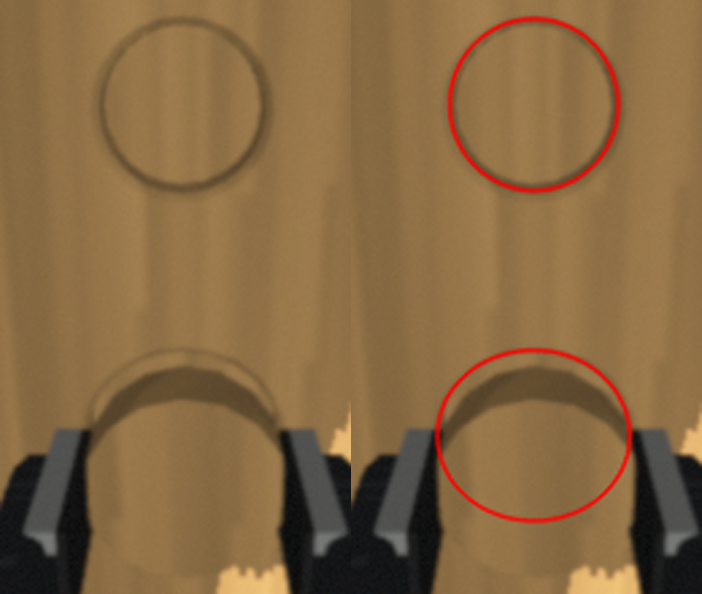

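Emit:
send_rows(
  delta_pos=[
    [-0.001, 0, -0.0025],
    [0, 0, -0.0025],
    [0, 0, -0.0025],
    [0, 0, -0.0025],
    [0, 0, -0.0025],
    [0, 0, -0.0025],
    [0, 0, -0.0025],
    [0, 0, 0],
    [0, 0, 0],
    [0, 0, 0],
  ],
  angular=[
    [0, 0, 0],
    [0, 0, 0],
    [0, 0, 0],
    [0, 0, 0],
    [0, 0, 0],
    [0, 0, 0],
    [0, 0, 0],
    [0, 0, 0],
    [0, 0, 0],
    [0, 0, 0],
  ],
)

```text
time: 8.05
eef_pos: [553.9, 6.1, 59.3]
ee_rot: [-28.9, 90.0, 160.8]
wrist_force: [-0.4, 0.6, -1.1]
opening: 37.3
```

Emit:
send_rows(
  delta_pos=[
    [0, 0, -0.0025],
    [0, 0, -0.0025],
    [0, 0, -0.0025],
    [0, 0, -0.0025],
    [0, 0, -0.0025],
    [0, 0, 0],
    [0, 0, 0],
    [0, 0, 0],
    [0, 0, 0],
    [0, 0, 0],
  ],
  angular=[
    [0, 0, 0],
    [0, 0, 0],
    [0, 0, 0],
    [0, 0, 0],
    [0, 0, 0],
    [0, 0, 0],
    [0, 0, 0],
    [0, 0, 0],
    [0, 0, 0],
    [0, 0, 0],
  ],
)

```text
time: 8.88
eef_pos: [554.0, 6.1, 55.9]
ee_rot: [-6.6, 89.9, -176.9]
wrist_force: [-5.1, -0.0, 8.5]
opening: 37.2
```

```bash
python3 - <<'E'
from h import *
s,_=st();print(s['wrist_force'],s['eef_pos'])
c=get_calibration('wrist');im=capture('wrist')
o=im.copy();circ(o,c,(554.2,5.9),20,48);circ(o,c,(623.2,17.5),15.8,40)
f=lambda a:cv2.resize(a[90:320,240:390],None,fx=2.6,fy=2.6,interpolation=cv2.INTER_CUBIC)
cv2.imwrite('pics/w8.png',np.hstack([f(im),f(o)]))
E
```

```text
[-5.06563445 -0.04816929  8.51702727] [553.97837908   6.05503935  55.91449906]
```

View pics/w8.png

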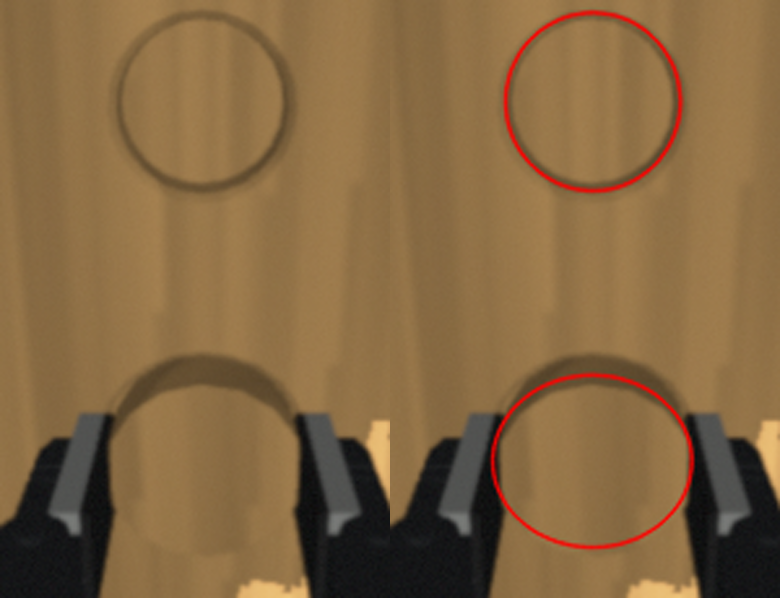

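Emit:
send_rows(
  delta_pos=[
    [0, 0, 0],
    [0, 0, 0],
    [0, 0, 0],
    [0, 0, 0],
    [0, 0, 0.005],
    [0, 0, 0.02],
    [0, 0, 0.025],
    [0, 0, 0.03],
    [0, 0, 0],
    [0, 0, 0],
  ],
  angular=[
    [0, 0, 0],
    [0, 0, 0],
    [0, 0, 0],
    [0, 0, 0],
    [0, 0, 0],
    [0, 0, 0],
    [0, 0, 0],
    [0, 0, 0],
    [0, 0, 0],
    [0, 0, 0],
  ],
  claw=-1,
)

```text
time: 9.77
eef_pos: [555.2, 6.0, 88.3]
ee_rot: [165.6, 89.8, -4.7]
wrist_force: [0.6, -1.1, -0.2]
opening: 85.3
```

Emit:
send_rows(
  delta_pos=[
    [0, 0, 0],
    [0, 0, 0],
    [0, 0, 0],
    [0, 0, 0],
    [0, 0, 0],
    [0, 0, 0],
    [0, 0, 0],
    [0, 0, 0],
    [0, 0, 0],
    [0, 0, 0],
  ],
  angular=[
    [0, 0, 0],
    [0, 0, 0],
    [0, 0, 0],
    [0, 0, 0],
    [0, 0, 0],
    [0, 0, 0],
    [0, 0, 0],
    [0, 0, 0],
    [0, 0, 0],
    [0, 0, 0],
  ],
  claw=1,
  newtons=20,
)

```text
time: 10.6
eef_pos: [553.9, 6.1, 86.3]
ee_rot: [-17.9, 90.0, 171.8]
wrist_force: [-0.4, 1.0, 0.0]
opening: -0.1
```

```bash
python3 - <<'E'
from h import *
s,_=st();print(s['wrist_force'],s['eef_pos'],s['opening'])
c=get_calibration('wrist');im=capture('wrist')
o=im.copy();circ(o,c,(554.2,5.9),20,48);circ(o,c,(623.2,17.5),15.8,40)
f=lambda a:cv2.resize(a[90:320,240:390],None,fx=2.6,fy=2.6,interpolation=cv2.INTER_CUBIC)
cv2.imwrite('pics/w9.png',np.hstack([f(im),f(o)]))
E
```

```text
[-0.35089594  0.95814219  0.03093922] [553.91517099   6.08284329  86.31052998] -0.10742153287854951
```

View pics/w9.png

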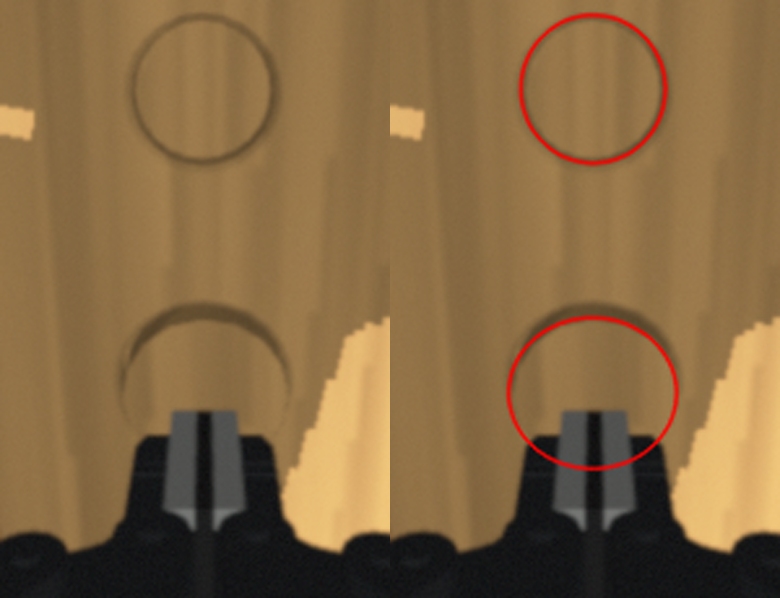

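Emit:
send_rows(
  delta_pos=[
    [0, 0, -0.015],
    [0, 0, -0.02],
    [0, 0, -0.008],
    [0, 0, -0.0025],
    [0, 0, -0.0025],
    [0, 0, -0.0025],
    [0, 0, -0.0025],
    [0, 0, 0],
    [0, 0, 0],
    [0, 0, 0],
  ],
  angular=[
    [0, 0, 0],
    [0, 0, 0],
    [0, 0, 0],
    [0, 0, 0],
    [0, 0, 0],
    [0, 0, 0],
    [0, 0, 0],
    [0, 0, 0],
    [0, 0, 0],
    [0, 0, 0],
  ],
)

```text
time: 11.48
eef_pos: [554.0, 6.1, 65.3]
ee_rot: [167.1, 90.0, -3.2]
wrist_force: [0.5, -0.1, 0.3]
opening: 0.1
```

Emit:
send_rows(
  delta_pos=[
    [0, 0, -0.002],
    [0, 0, -0.002],
    [0, 0, -0.002],
    [0, 0, -0.002],
    [0, 0, 0],
    [0, 0, 0],
    [0, 0, 0],
    [0, 0, 0],
    [0, 0, 0],
    [0, 0, 0],
  ],
  angular=[
    [0, 0, 0],
    [0, 0, 0],
    [0, 0, 0],
    [0, 0, 0],
    [0, 0, 0],
    [0, 0, 0],
    [0, 0, 0],
    [0, 0, 0],
    [0, 0, 0],
    [0, 0, 0],
  ],
)

```text
time: 12.32
eef_pos: [554.3, 6.0, 65.0]
ee_rot: [3.2, 90.0, -167.1]
wrist_force: [-9.3, -0.2, 17.0]
opening: 0.1
```

Emit:
send_rows(
  delta_pos=[
    [0, 0, 0.02],
    [0, 0, 0.06],
    [0.01, -0.04, 0.04],
    [0.014, -0.09, 0],
    [0.016, -0.098, 0],
    [0.016, -0.098, 0],
    [0.016, -0.098, 0],
    [0.016, -0.098, 0],
    [0.016, -0.098, 0],
    [0.014, -0.091, -0.03],
  ],
  angular=[
    [0, 0, 0],
    [0, 0, 0],
    [0, 0, 0],
    [0, 0, 0],
    [0, 0, 0],
    [0, 0, 0],
    [0, 0, 0],
    [0, 0, 0],
    [0, 0, 0],
    [0, 0, 0],
  ],
  claw=-1,
)

```text
time: 13.15
eef_pos: [602.9, -281.6, 100.9]
ee_rot: [140.3, 89.7, -30.1]
wrist_force: [1.0, -0.1, 0.8]
opening: 85.2
```

Emit:
send_rows(
  delta_pos=[
    [0, 0, -0.05],
    [0, 0, 0],
    [0, 0, 0],
    [0, 0, 0],
    [0, 0, 0],
    [0, 0, 0],
    [0, 0, 0],
    [0, 0, 0],
    [0, 0, 0],
    [0, 0, 0],
  ],
  angular=[
    [0, 0, 0],
    [0, 0, 0],
    [0, 0, 0],
    [0, 0, 0],
    [0, 0, 0],
    [0, 0, 0],
    [0, 0, 0],
    [0, 0, 0],
    [0, 0, 0],
    [0, 0, 0],
  ],
)

```text
time: 13.98
eef_pos: [601.2, -278.2, 78.2]
ee_rot: [145.9, 90.0, -24.4]
wrist_force: [0.1, -1.0, -0.1]
opening: 85.5
```

```bash
python3 - <<'E'
from h import *
go([601.5,-278.4,29.5],-PX)
c=get_calibration('wrist');im=capture('wrist')
o=im.copy();circ(o,c,(601.5,-278.4),15,20)
cv2.imwrite('pics/w10.png',o)
A=capture('top');cv2.imwrite('pics/t10.png',cv2.resize(A[160:290,230:390],None,fx=4,fy=4,interpolation=cv2.INTER_CUBIC))
E
```

```text
t 13.9833 pos [ 601.2 -278.2   78.2] dmm [  0.3  -0.2 -48.7] d/400 [ 0.0007 -0.0006 -0.1217] rot/90 [ 0.0001  0.0002 -0.0003] rotdeg [ 0.  0. -0.]
```

View pics/w10.png

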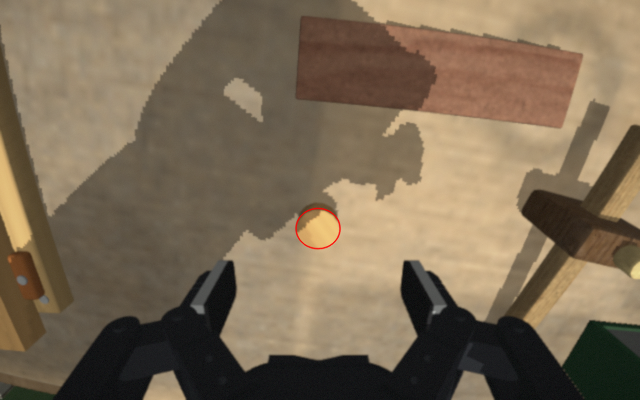

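View pics/t10.png

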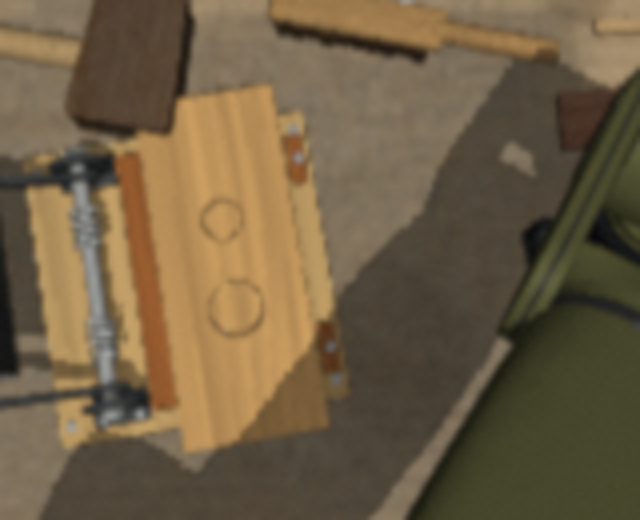

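Emit:
send_rows(
  delta_pos=[
    [0.0007, -0.0005, -0.02],
    [0, 0, -0.03],
    [0, 0, -0.03],
    [0, 0, -0.025],
    [0, 0, -0.012],
    [0, 0, -0.005],
    [0, 0, 0],
    [0, 0, 0],
    [0, 0, 0],
    [0, 0, 0],
  ],
  angular=[
    [0, 0, 0],
    [0, 0, 0],
    [0, 0, 0],
    [0, 0, 0],
    [0, 0, 0],
    [0, 0, 0],
    [0, 0, 0],
    [0, 0, 0],
    [0, 0, 0],
    [0, 0, 0],
  ],
)

```text
time: 14.92
eef_pos: [601.9, -278.8, 30.0]
ee_rot: [141.1, 89.9, -29.2]
wrist_force: [0.6, -0.1, 0.6]
opening: 85.5
```

Emit:
send_rows(
  delta_pos=[
    [0, 0, 0],
    [0, 0, 0],
    [0, 0, 0],
    [0, 0, 0],
    [0, 0, 0],
    [0, 0, 0],
    [0, 0, 0],
    [0, 0, 0],
    [0, 0, 0],
    [0, 0, 0],
  ],
  angular=[
    [0, 0, 0],
    [0, 0, 0],
    [0, 0, 0],
    [0, 0, 0],
    [0, 0, 0],
    [0, 0, 0],
    [0, 0, 0],
    [0, 0, 0],
    [0, 0, 0],
    [0, 0, 0],
  ],
  claw=1,
  newtons=40,
)

```text
time: 15.75
eef_pos: [601.7, -278.7, 29.5]
ee_rot: [138.7, 90.0, -31.6]
wrist_force: [0.2, 0.0, 2.9]
opening: 26.8
```

Emit:
send_rows(
  delta_pos=[
    [0, 0, 0.005],
    [0, 0, 0.01],
    [0, 0, 0.02],
    [0, 0, 0.03],
    [0, 0, 0.04],
    [0, 0, 0.04],
    [0, 0, 0.04],
    [0, 0, 0.02],
    [0, 0, 0],
    [0, 0, 0],
  ],
  angular=[
    [0, 0, 0],
    [0, 0, 0],
    [0, 0, 0],
    [0, 0, 0],
    [0, 0, 0],
    [0, 0, 0],
    [0, 0, 0],
    [0, 0, 0],
    [0, 0, 0],
    [0, 0, 0],
  ],
)

```text
time: 16.58
eef_pos: [601.7, -278.7, 112.0]
ee_rot: [141.7, 89.9, -28.6]
wrist_force: [0.2, -0.7, -0.9]
opening: 26.5
```

```bash
python3 - <<'E'
from h import *
go([623.2,17.4,110],-PX)
s,_=st();p=s['eef_pos'];print(s['opening'])
c=get_calibration('wrist');im=capture('wrist')
o=im.copy();circ(o,c,p,15,p[2]-9.5)
f=lambda a:cv2.resize(a[200:320,250:390],None,fx=2.8,fy=2.8,interpolation=cv2.INTER_CUBIC)
cv2.imwrite('pics/w11.png',np.hstack([f(im),f(o)]))
E
```

```text
t 16.5833 pos [ 601.7 -278.7  112. ] dmm [ 21.5 296.1  -2. ] d/400 [ 0.0538  0.7402 -0.0051] rot/90 [ 0.0004  0.0008 -0.0001] rotdeg [ 0.   0.1 -0. ]
26.480721866622982
```

View pics/w11.png

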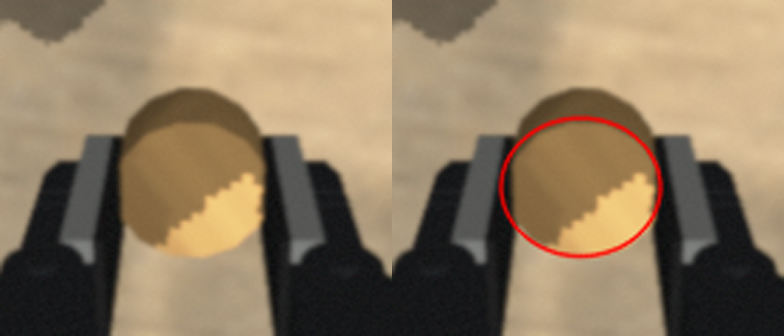

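Emit:
send_rows(
  delta_pos=[
    [0.0, 0.04, 0],
    [0.006, 0.08, 0],
    [0.006, 0.08, 0],
    [0.006, 0.08, 0],
    [0.006, 0.08, 0],
    [0.006, 0.08, 0],
    [0.006, 0.08, 0],
    [0.006, 0.08, 0],
    [0.006, 0.08, 0],
    [0.006, 0.06, 0],
  ],
  angular=[
    [0, 0, 0],
    [0, 0, 0],
    [0, 0, 0],
    [0, 0, 0],
    [0, 0, 0],
    [0, 0, 0],
    [0, 0, 0],
    [0, 0, 0],
    [0, 0, 0],
    [0, 0, 0],
  ],
)

```text
time: 17.47
eef_pos: [621.5, 20.8, 109.5]
ee_rot: [-28.0, 89.8, 161.8]
wrist_force: [-0.3, 0.5, -1.0]
opening: 26.8
```

Emit:
send_rows(
  delta_pos=[
    [0, 0, -0.02],
    [0, 0, -0.03],
    [0, 0, -0.03],
    [0, 0, -0.012],
    [0, 0, 0],
    [0, 0, 0],
    [0, 0, 0],
    [0, 0, 0],
    [0, 0, 0],
    [0, 0, 0],
  ],
  angular=[
    [0, 0, 0],
    [0, 0, 0],
    [0, 0, 0],
    [0, 0, 0],
    [0, 0, 0],
    [0, 0, 0],
    [0, 0, 0],
    [0, 0, 0],
    [0, 0, 0],
    [0, 0, 0],
  ],
)

```text
time: 18.3
eef_pos: [623.4, 17.2, 75.0]
ee_rot: [166.5, 89.9, -3.8]
wrist_force: [-0.0, 0.2, -0.1]
opening: 26.9
```

```bash
python3 - <<'E'
from h import *
go([623.4,17.4,71],-PX)
s,_=st();p=s['eef_pos'];print(s['opening'])
c=get_calibration('wrist');im=capture('wrist')
o=im.copy();circ(o,c,(623.2,17.5),15.8,40);circ(o,c,(554.2,5.9),20,48)
f=lambda a:cv2.resize(a[160:340,240:390],None,fx=2.6,fy=2.6,interpolation=cv2.INTER_CUBIC)
cv2.imwrite('pics/w12.png',np.hstack([f(im),f(o)]))
E
```

```text
t 18.3 pos [623.4  17.2  75. ] dmm [-0.   0.2 -4. ] d/400 [-0.      0.0004 -0.01  ] rot/90 [0.     0.0007 0.0001] rotdeg [0.  0.1 0. ]
26.884056400722663
```

View pics/w12.png

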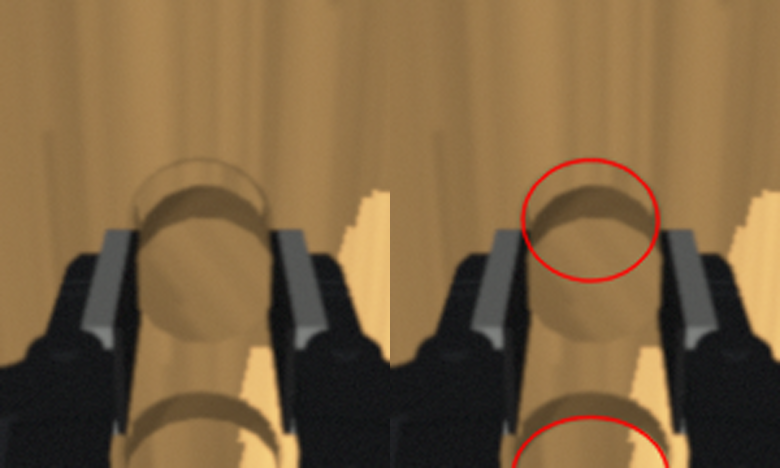

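Emit:
send_rows(
  delta_pos=[
    [0, 0.0015, -0.005],
    [0, 0, -0.005],
    [0, 0, -0.0025],
    [0, 0, -0.0025],
    [0, 0, -0.0025],
    [0, 0, -0.0025],
    [0, 0, -0.0025],
    [0, 0, 0],
    [0, 0, 0],
    [0, 0, 0],
  ],
  angular=[
    [0, 0, 0],
    [0, 0, 0],
    [0, 0, 0],
    [0, 0, 0],
    [0, 0, 0],
    [0, 0, 0],
    [0, 0, 0],
    [0, 0, 0],
    [0, 0, 0],
    [0, 0, 0],
  ],
)

```text
time: 19.18
eef_pos: [623.1, 18.1, 65.4]
ee_rot: [167.9, 90.0, -2.4]
wrist_force: [0.0, -0.2, -0.1]
opening: 26.6
```

Emit:
send_rows(
  delta_pos=[
    [0, 0, -0.0025],
    [0, 0, -0.0025],
    [0, 0, -0.0025],
    [0, 0, -0.0025],
    [0, 0, -0.0025],
    [0, 0, 0],
    [0, 0, 0],
    [0, 0, 0],
    [0, 0, 0],
    [0, 0, 0],
  ],
  angular=[
    [0, 0, 0],
    [0, 0, 0],
    [0, 0, 0],
    [0, 0, 0],
    [0, 0, 0],
    [0, 0, 0],
    [0, 0, 0],
    [0, 0, 0],
    [0, 0, 0],
    [0, 0, 0],
  ],
)

```text
time: 20.02
eef_pos: [623.1, 18.0, 60.4]
ee_rot: [165.3, 90.0, -5.0]
wrist_force: [0.7, -0.1, -0.1]
opening: 26.6
```

Emit:
send_rows(
  delta_pos=[
    [0, 0, -0.0025],
    [0, 0, -0.0025],
    [0, 0, -0.0025],
    [0, 0, -0.001],
    [0, 0, 0],
    [0, 0, 0],
    [0, 0, 0],
    [0, 0, 0],
    [0, 0, 0],
    [0, 0, 0],
  ],
  angular=[
    [0, 0, 0],
    [0, 0, 0],
    [0, 0, 0],
    [0, 0, 0],
    [0, 0, 0],
    [0, 0, 0],
    [0, 0, 0],
    [0, 0, 0],
    [0, 0, 0],
    [0, 0, 0],
  ],
)

```text
time: 20.85
eef_pos: [623.1, 18.1, 57.5]
ee_rot: [157.5, 90.0, -12.8]
wrist_force: [-2.6, 0.8, 5.6]
opening: 26.9
```

Emit:
send_rows(
  delta_pos=[
    [0, 0, 0],
    [0, 0, 0],
    [0, 0, 0],
    [0, 0, 0],
    [0, 0, 0.005],
    [0, 0, 0.02],
    [0, 0, 0.025],
    [0, 0, 0.03],
    [0, 0, 0],
    [0, 0, 0],
  ],
  angular=[
    [0, 0, 0],
    [0, 0, 0],
    [0, 0, 0],
    [0, 0, 0],
    [0, 0, 0],
    [0, 0, 0],
    [0, 0, 0],
    [0, 0, 0],
    [0, 0, 0],
    [0, 0, 0],
  ],
  claw=-1,
)

```text
time: 21.68
eef_pos: [624.3, 18.0, 91.2]
ee_rot: [166.7, 89.8, -3.6]
wrist_force: [1.0, 0.6, 0.1]
opening: 85.2
```

Emit:
send_rows(
  delta_pos=[
    [0, 0, 0],
    [0, 0, 0],
    [0, 0, 0],
    [0, 0, 0],
    [0, 0, 0],
    [0, 0, -0.015],
    [0, 0, -0.015],
    [0, 0, 0],
    [0, 0, 0],
    [0, 0, 0],
  ],
  angular=[
    [0, 0, 0],
    [0, 0, 0],
    [0, 0, 0],
    [0, 0, 0],
    [0, 0, 0],
    [0, 0, 0],
    [0, 0, 0],
    [0, 0, 0],
    [0, 0, 0],
    [0, 0, 0],
  ],
  claw=1,
  newtons=20,
)

```text
time: 22.52
eef_pos: [622.8, 18.1, 76.6]
ee_rot: [-12.5, 90.0, 177.2]
wrist_force: [-0.2, -0.7, 0.1]
opening: -0.1
```

Press check on the narrow plug.

Emit:
send_rows(
  delta_pos=[
    [0, 0, -0.012],
    [0, 0, -0.01],
    [0, 0, -0.0025],
    [0, 0, -0.0025],
    [0, 0, -0.0025],
    [0, 0, -0.0025],
    [0, 0, -0.002],
    [0, 0, -0.001],
    [0, 0, 0],
    [0, 0, 0],
  ],
  angular=[
    [0, 0, 0],
    [0, 0, 0],
    [0, 0, 0],
    [0, 0, 0],
    [0, 0, 0],
    [0, 0, 0],
    [0, 0, 0],
    [0, 0, 0],
    [0, 0, 0],
    [0, 0, 0],
  ],
)

```text
time: 23.35
eef_pos: [623.1, 18.1, 65.0]
ee_rot: [-2.9, 90.0, -173.2]
wrist_force: [-6.2, -0.2, 11.1]
opening: 0.4
```

Emit:
send_rows(
  delta_pos=[
    [0, 0, 0.06],
    [0, 0, 0.1],
    [0, 0, 0.1],
    [0, 0, 0.1],
    [0, 0, 0.1],
    [-0.02, 0.07, 0.035],
    [-0.03, 0.095, 0],
    [-0.03, 0.095, 0],
    [-0.03, 0.095, 0],
    [-0.03, 0.095, 0],
  ],
  angular=[
    [0, 0, 0],
    [0, 0, 0],
    [0, 0, 0],
    [0, 0, 0],
    [0, 0, 0],
    [0, 0, 0],
    [0, 0, 0],
    [0, 0, 0],
    [0, 0, 0],
    [0, 0, 0],
  ],
  claw=-1,
)

```text
time: 24.18
eef_pos: [566.3, 199.5, 261.4]
ee_rot: [-172.4, 89.9, 17.2]
wrist_force: [1.1, 0.2, 0.6]
opening: 85.4
```

Emit:
send_rows(
  delta_pos=[
    [-0.028, 0.09, 0],
    [-0.028, 0.095, 0],
    [0, 0, 0],
    [0, 0, 0],
    [0, 0, 0],
    [0, 0, 0],
    [0, 0, 0],
    [0, 0, 0],
    [0, 0, 0],
    [0, 0, 0],
  ],
  angular=[
    [0, 0, 0],
    [0, 0, 0],
    [0, 0, 0],
    [0, 0, 0],
    [0, 0, 0],
    [0, 0, 0],
    [0, 0, 0],
    [0, 0, 0],
    [0, 0, 0],
    [0, 0, 0],
  ],
)

```text
time: 25.02
eef_pos: [544.9, 271.4, 260.9]
ee_rot: [26.5, 90.0, -143.9]
wrist_force: [0.3, 0.2, -0.4]
opening: 85.5
```

```bash
sed -i 's/YAW=np.radians(9.7)/YAW=np.radians(9.6)/' h.py; cat >> h.py <<'E'
O=np.array([588.7,11.7,0])
def pw(x,y,z): return O+PX*x+PY*y+np.array([0,0,z])
E
python3 - <<'E'
from h import *
h=pw(264,0,180);go([h[0],h[1],178],-PX)
s,_=st();print(s['q'].round(1))
c=get_calibration('wrist');im=capture('wrist')
o=im.copy()
q=w2px(c,[pw(264,-74,180),pw(264,74,180),pw(264,0,180)]);print(q)
for a in q: cv2.circle(o,tuple(int(v) for v in a.round()),3,(0,0,255),-1)
cv2.imwrite('pics/w13.png',o)
A=capture('top');cv2.imwrite('pics/t13.png',cv2.resize(A[160:300,120:330],None,fx=3.5,fy=3.5,interpolation=cv2.INTER_CUBIC))
A=capture('side');cv2.imwrite('pics/s13.png',cv2.resize(A[90:260,190:400],None,fx=3.5,fy=3.5,interpolation=cv2.INTER_CUBIC))
E
```

```text
t 25.0167 pos [544.9 271.4 260.9] dmm [ -0.2   0.6 -82.9] d/400 [-0.0005  0.0016 -0.2073] rot/90 [ 0.     -0.     -0.0004] rotdeg [ 0. -0. -0.]
[ 21.4   1.5  99.2  -0.   79.3 101.8]
[[316.20313681 114.90947716]
 [316.56296491 297.85987039]
 [316.39353079 216.52220516]]
```

View pics/w13.png

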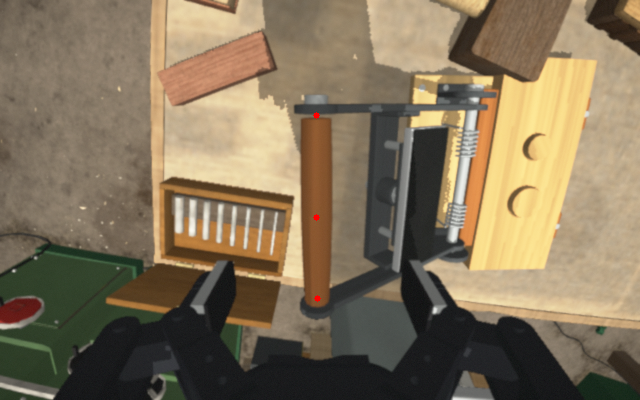

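View pics/t13.png

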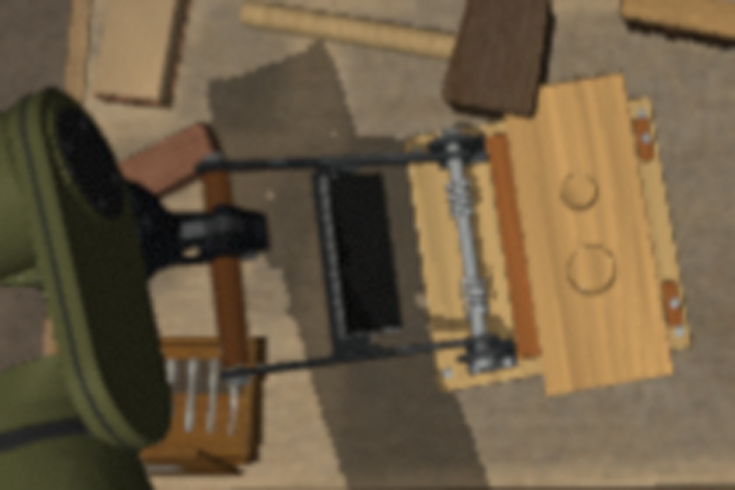

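View pics/s13.png

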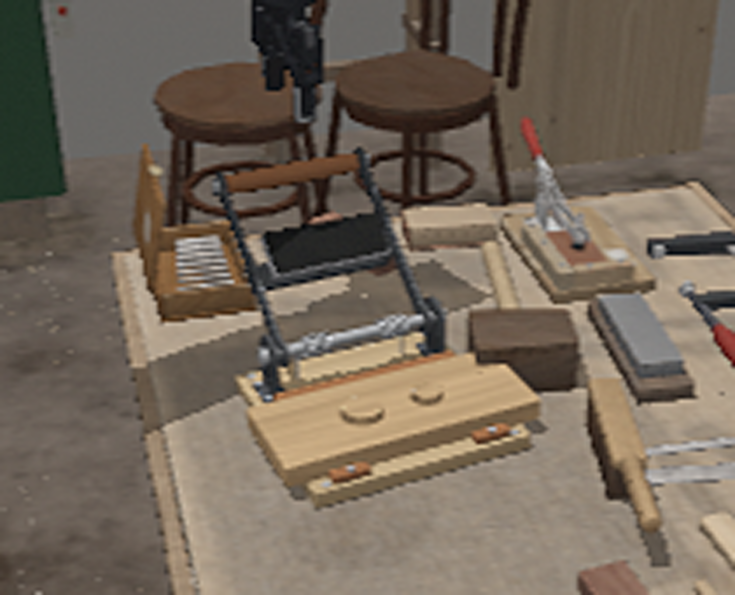

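Emit:
send_rows(
  delta_pos=[
    [0, 0.001, 0],
    [0, 0, -0.02],
    [0, 0, -0.03],
    [0, 0, -0.04],
    [0, 0, -0.04],
    [0, 0, -0.04],
    [0, 0, -0.03],
    [0, 0, -0.007],
    [0, 0, 0],
    [0, 0, 0],
  ],
  angular=[
    [0, 0, 0],
    [0, 0, 0],
    [0, 0, 0],
    [0, 0, 0],
    [0, 0, 0],
    [0, 0, 0],
    [0, 0, 0],
    [0, 0, 0],
    [0, 0, 0],
    [0, 0, 0],
  ],
  claw=-0.2,
)

```text
time: 26.0
eef_pos: [544.8, 272.6, 178.3]
ee_rot: [-169.6, 90.0, 20.1]
wrist_force: [2.1, 0.0, 0.5]
opening: 51.0
```

Emit:
send_rows(
  delta_pos=[
    [0, 0, 0],
    [0, 0, 0],
    [0, 0, 0],
    [0, 0, 0],
    [0, 0, 0],
    [0, 0, 0],
    [0, 0, 0],
    [0, 0, 0],
    [0, 0, 0],
    [0, 0, 0],
  ],
  angular=[
    [0, 0, 0],
    [0, 0, 0],
    [0, 0, 0],
    [0, 0, 0],
    [0, 0, 0],
    [0, 0, 0],
    [0, 0, 0],
    [0, 0, 0],
    [0, 0, 0],
    [0, 0, 0],
  ],
  claw=1,
  newtons=60,
)

```text
time: 26.83
eef_pos: [545.2, 273.1, 179.3]
ee_rot: [-150.2, 89.9, 39.5]
wrist_force: [0.1, 2.9, 4.9]
opening: 22.0
```

```bash
python3 - <<'E'
from h import *
h=pw(264,0,180);go([h[0],h[1],178],-PX)
cv2.imwrite('pics/w14.png',capture('wrist'))
# arc waypoints: angle from +x of press; start a0
a0=np.arctan2(115,164); a1=np.pi
print(np.degrees(a0))
# world deltas /400, uniform in angle, 30 rows
N=40
a=np.linspace(a0,a1,N+1)
P=np.array([pw(100+200*np.cos(t),0,65+200*np.sin(t)) for t in a])
print((np.diff(P,axis=0)/400).round(4).tolist())
E
```

```text
t 26.8333 pos [545.2 273.1 179.3] dmm [-0.5 -1.1 -1.3] d/400 [-0.0013 -0.0029 -0.0032] rot/90 [-0.001   0.0013 -0.0012] rotdeg [-0.1  0.1 -0.1]
35.038887901408465
[[0.0032, -0.0187, 0.0253], [0.0034, -0.0202, 0.0241], [0.0037, -0.0217, 0.0227], [0.0039, -0.0231, 0.0213], [0.0041, -0.0243, 0.0198], [0.0043, -0.0255, 0.0181], [0.0045, -0.0266, 0.0165], [0.0047, -0.0276, 0.0147], [0.0048, -0.0284, 0.0129], [0.0049, -0.0292, 0.0111], [0.005, -0.0298, 0.0092], [0.0051, -0.0303, 0.0073], [0.0052, -0.0307, 0.0053], [0.0052, -0.031, 0.0033], [0.0053, -0.0311, 0.0013], [0.0053, -0.0312, -0.0007], [0.0053, -0.0311, -0.0027], [0.0052, -0.0308, -0.0047], [0.0052, -0.0305, -0.0066], [0.0051, -0.03, -0.0086], [0.005, -0.0294, -0.0105], [0.0049, -0.0287, -0.0123], [0.0047, -0.0279, -0.0141], [0.0046, -0.0269, -0.0159], [0.0044, -0.0259, -0.0176], [0.0042, -0.0248, -0.0192], [0.004, -0.0235, -0.0208], [0.0037, -0.0222, -0.0222], [0.0035, -0.0207, -0.0236], [0.0033, -0.0192, -0.0249], [0.003, -0.0176, -0.0261], [0.0027, -0.016, -0.0272], [0.0024, -0.0142, -0.0281], [0.0021, -0.0125, -0.029], [0.0018, -0.0106, -0.0297], [0.0015, -0.0088, -0.0303], [0.0012, -0.0068, -0.0308], [0.0008, -0.0049, -0.0312], [0.0005, -0.003, -0.0315], [0.0002, -0.001, -0.0316]]
```

View pics/w14.png

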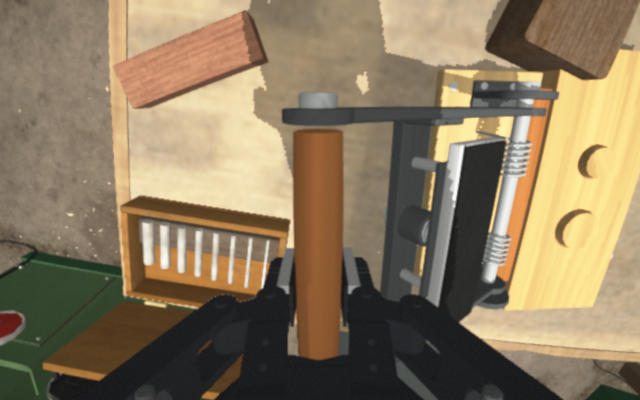

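Emit:
send_rows(
  delta_pos=[
    [0.0032, -0.0187, 0.0253],
    [0.0034, -0.0202, 0.0241],
    [0.0037, -0.0217, 0.0227],
    [0.0039, -0.0231, 0.0213],
    [0.0041, -0.0243, 0.0198],
    [0.0043, -0.0255, 0.0181],
    [0.0045, -0.0266, 0.0165],
    [0, 0, 0],
    [0, 0, 0],
    [0, 0, 0],
  ],
  angular=[
    [0, 0, 0],
    [0, 0, 0],
    [0, 0, 0],
    [0, 0, 0],
    [0, 0, 0],
    [0, 0, 0],
    [0, 0, 0],
    [0, 0, 0],
    [0, 0, 0],
    [0, 0, 0],
  ],
)

```text
time: 27.72
eef_pos: [556.0, 210.1, 238.3]
ee_rot: [-132.5, 89.7, 57.2]
wrist_force: [1.4, 8.1, 5.1]
opening: 21.9
```

```bash
python3 - <<'E'
from h import *
a0=np.arctan2(115,164); t=a0+(np.pi-a0)*7/40
go(pw(100+200*np.cos(t),0,65+200*np.sin(t)-2),-PX)
cv2.imwrite('pics/w15.png',capture('wrist'))
s,_=st();print(s['wrist_force'],s['ft_torque'])
E
```

```text
t 27.7167 pos [556.  210.1 238.3] dmm [-0.5 -2.4 -1.4] d/400 [-0.0012 -0.0061 -0.0035] rot/90 [-0.0026  0.0017 -0.0011] rotdeg [-0.2  0.2 -0.1]
[1.52295132 8.28653558 5.69467118] [ 1.25504768 -0.20400549  0.02968971]
```

View pics/w15.png

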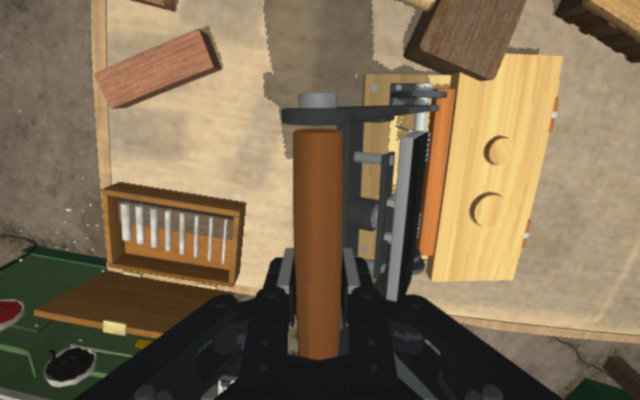

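Emit:
send_rows(
  delta_pos=[
    [0.0047, -0.0276, 0.0147],
    [0.0048, -0.0284, 0.0129],
    [0.0049, -0.0292, 0.0111],
    [0.005, -0.0298, 0.0092],
    [0.0051, -0.0303, 0.0073],
    [0.0052, -0.0307, 0.0053],
    [0.0052, -0.031, 0.0033],
    [0.0053, -0.0311, 0.0013],
    [0.0053, -0.0312, -0.0007],
    [0.0053, -0.0311, -0.0027],
  ],
  angular=[
    [0, 0, 0],
    [0, 0, 0],
    [0, 0, 0],
    [0, 0, 0],
    [0, 0, 0],
    [0, 0, 0],
    [0, 0, 0],
    [0, 0, 0],
    [0, 0, 0],
    [0, 0, 0],
  ],
)

```text
time: 28.6
eef_pos: [577.0, 88.4, 264.1]
ee_rot: [-178.6, 89.7, 11.1]
wrist_force: [2.9, 2.7, 7.9]
opening: 21.8
```

Emit:
send_rows(
  delta_pos=[
    [0.0052, -0.0308, -0.0047],
    [0.0052, -0.0305, -0.0066],
    [0.0051, -0.03, -0.0086],
    [0.005, -0.0294, -0.0105],
    [0.0049, -0.0287, -0.0123],
    [0.0047, -0.0279, -0.0141],
    [0.0046, -0.0269, -0.0159],
    [0.0044, -0.0259, -0.0176],
    [0.0042, -0.0248, -0.0192],
    [0.004, -0.0235, -0.0208],
  ],
  angular=[
    [0, 0, 0],
    [0, 0, 0],
    [0, 0, 0],
    [0, 0, 0],
    [0, 0, 0],
    [0, 0, 0],
    [0, 0, 0],
    [0, 0, 0],
    [0, 0, 0],
    [0, 0, 0],
  ],
)

```text
time: 29.43
eef_pos: [596.4, -24.1, 210.9]
ee_rot: [150.9, 89.7, -19.4]
wrist_force: [4.1, 0.8, 5.0]
opening: 21.8
```

```bash
python3 - <<'E'
from h import *
a0=np.arctan2(115,164); t=a0+(np.pi-a0)*27/40
go(pw(100+200*np.cos(t),0,65+200*np.sin(t)-2),-PX)
cv2.imwrite('pics/w16.png',capture('wrist'))
A=capture('side');cv2.imwrite('pics/s16.png',cv2.resize(A[90:260,190:400],None,fx=3.5,fy=3.5,interpolation=cv2.INTER_CUBIC))
s,_=st();print(s['wrist_force'],s['ft_torque'],s['q'].round(1))
E
```

```text
t 29.4333 pos [596.4 -24.1 210.9] dmm [-1.7  0.2 -1.4] d/400 [-0.0042  0.0005 -0.0035] rot/90 [ 0.0011  0.0032 -0.0011] rotdeg [ 0.1  0.3 -0.1]
[ 4.4845643  -0.08112525  6.091386  ] [-0.06820775 -0.84449759  0.02772735] [-7.500e+00  1.900e+00  1.039e+02 -1.000e-01  7.400e+01  7.290e+01]
```

View pics/w16.png

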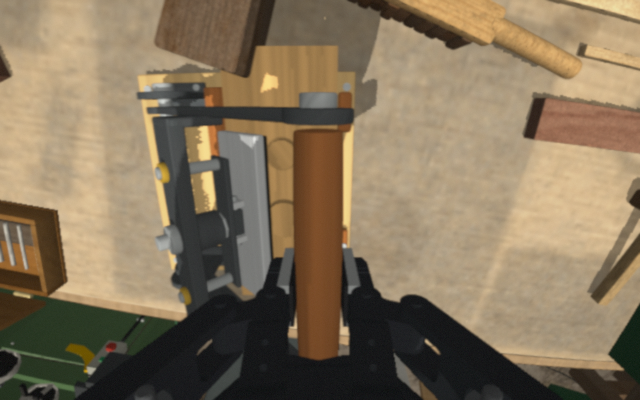

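View pics/s16.png

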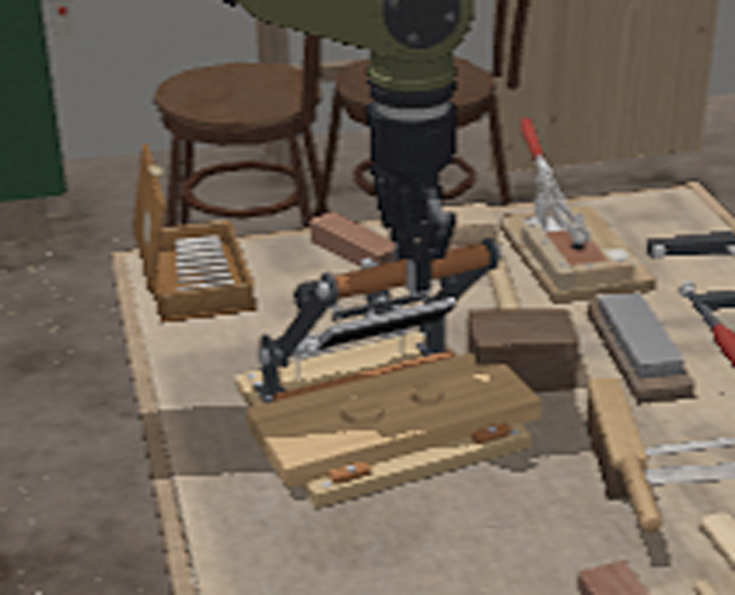

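Emit:
send_rows(
  delta_pos=[
    [0.0037, -0.0222, -0.0222],
    [0.0035, -0.0207, -0.0236],
    [0.0033, -0.0192, -0.0249],
    [0.003, -0.0176, -0.0261],
    [0.0027, -0.016, -0.0272],
    [0.0024, -0.0142, -0.0281],
    [0.0021, -0.0125, -0.029],
    [0.0018, -0.0106, -0.0297],
    [0.0015, -0.0088, -0.0303],
    [0, 0, 0],
  ],
  angular=[
    [0, 0, 0],
    [0, 0, 0],
    [0, 0, 0],
    [0, 0, 0],
    [0, 0, 0],
    [0, 0, 0],
    [0, 0, 0],
    [0, 0, 0],
    [0, 0, 0],
    [0, 0, 0],
  ],
)

```text
time: 30.37
eef_pos: [606.1, -80.6, 111.7]
ee_rot: [156.8, 89.7, -13.6]
wrist_force: [9.0, 0.1, 4.2]
opening: 22.1
```

```bash
python3 - <<'E'
from h import *
a0=np.arctan2(115,164); t=a0+(np.pi-a0)*36/40
go(pw(100+200*np.cos(t),0,65+200*np.sin(t)-2),-PX)
go(pw(-100,0,63),-PX)
cv2.imwrite('pics/w17.png',capture('wrist'))
A=capture('side');cv2.imwrite('pics/s17.png',cv2.resize(A[90:260,190:400],None,fx=3.5,fy=3.5,interpolation=cv2.INTER_CUBIC))
s,_=st();print(s['wrist_force'],s['ft_torque'],s['q'].round(1))
E
```

```text
t 30.3667 pos [606.1 -80.6 111.7] dmm [-1.7 -0.   1.3] d/400 [-0.0044 -0.      0.0033] rot/90 [ 0.0008  0.0031 -0.0008] rotdeg [ 0.1  0.3 -0.1]
t 30.3667 pos [606.1 -80.6 111.7] dmm [ -0.7  -6.3 -48.7] d/400 [-0.0017 -0.0157 -0.1218] rot/90 [ 0.0008  0.0031 -0.0008] rotdeg [ 0.1  0.3 -0.1]
[6.90054268 0.82305756 3.77097695] [ 0.08707077 -0.98283573  0.0513001 ] [-12.6   9.  106.1   0.   64.7  67.7]
```

View pics/w17.png

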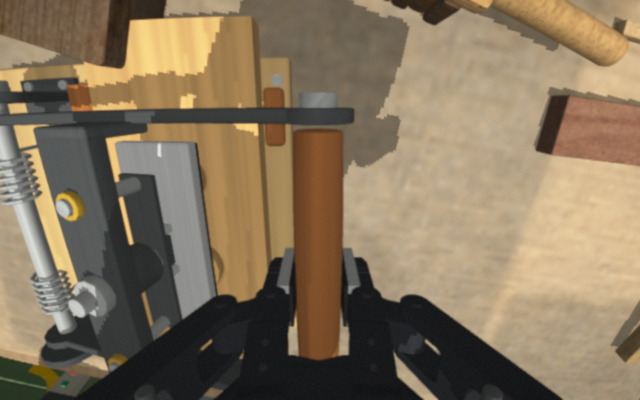

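View pics/s17.png

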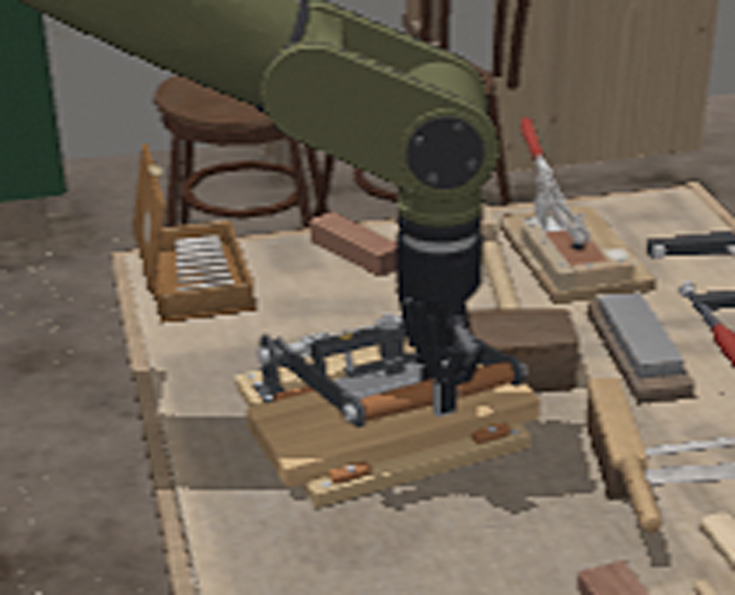

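Emit:
send_rows(
  delta_pos=[
    [0, -0.0037, -0.0154],
    [0, -0.0032, -0.0154],
    [0, -0.0027, -0.0156],
    [0, -0.0022, -0.0156],
    [0, -0.0017, -0.0157],
    [0, -0.0012, -0.0157],
    [0, -0.0006, -0.0125],
    [0, -0.0002, -0.006],
    [0, 0, 0],
    [0, 0, 0],
  ],
  angular=[
    [0, 0, 0],
    [0, 0, 0],
    [0, 0, 0],
    [0, 0, 0],
    [0, 0, 0],
    [0, 0, 0],
    [0, 0, 0],
    [0, 0, 0],
    [0, 0, 0],
    [0, 0, 0],
  ],
)

```text
time: 31.3
eef_pos: [607.0, -86.0, 70.8]
ee_rot: [165.7, 89.6, -4.6]
wrist_force: [5.4, 3.5, 10.0]
opening: 22.1
```

```bash
python3 - <<'E'
from h import *
go(pw(-100,0,63),-PX)
cv2.imwrite('pics/w18.png',capture('wrist'))
A=capture('side');cv2.imwrite('pics/s18.png',cv2.resize(A[130:260,230:390],None,fx=4.8,fy=4.5,interpolation=cv2.INTER_CUBIC))
s,_=st();print(s['wrist_force'],s['ft_torque'],s['q'].round(1))
E
```

```text
t 31.3 pos [607.  -86.   70.8] dmm [-1.6 -0.9 -7.8] d/400 [-0.0041 -0.0023 -0.0194] rot/90 [ 0.0003  0.0041 -0.0012] rotdeg [ 0.   0.4 -0.1]
[ 5.14183855  3.81765945 10.46743532] [ 0.53282815 -0.69956657  0.00798357] [-1.310e+01  1.210e+01  1.071e+02  1.000e-01  6.040e+01  6.720e+01]
```

View pics/w18.png

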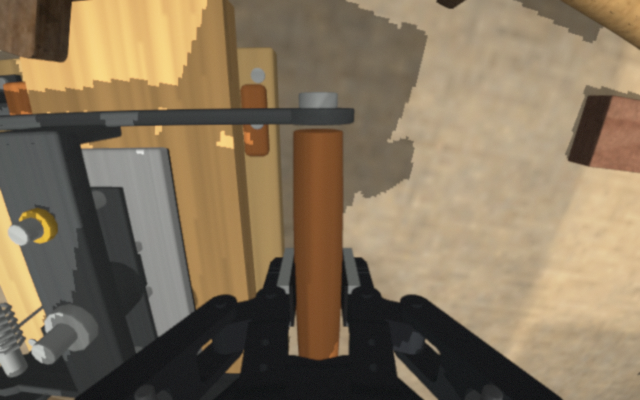

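View pics/s18.png

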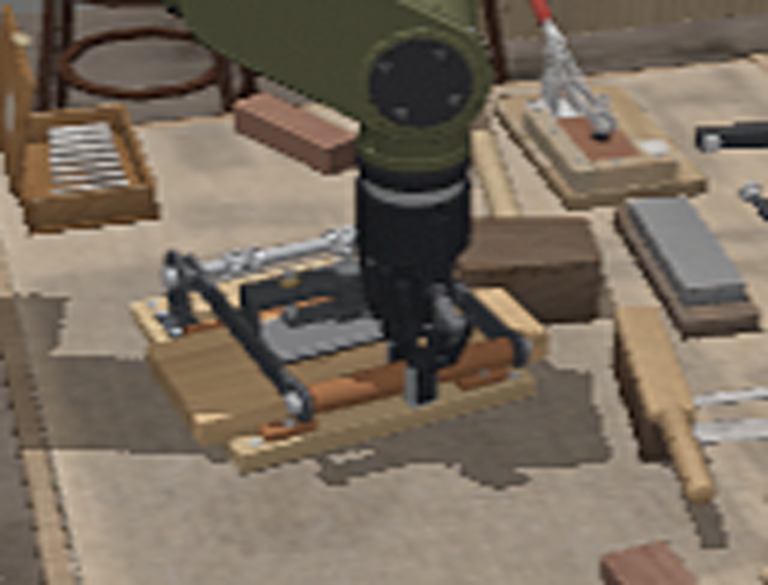

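Emit:
send_rows(
  delta_pos=[
    [-0.002, -0.001, -0.005],
    [0, 0, -0.005],
    [0, 0, -0.005],
    [0, 0, -0.003],
    [0, 0, 0],
    [0, 0, 0],
    [0, 0, 0],
    [0, 0, 0],
    [0, 0, 0],
    [0, 0, 0],
  ],
  angular=[
    [0, 0, 0],
    [0, 0, 0],
    [0, 0, 0],
    [0, 0, 0],
    [0, 0, 0],
    [0, 0, 0],
    [0, 0, 0],
    [0, 0, 0],
    [0, 0, 0],
    [0, 0, 0],
  ],
)

```text
time: 32.23
eef_pos: [607.1, -86.1, 64.7]
ee_rot: [169.0, 89.5, -1.3]
wrist_force: [6.1, 5.1, 12.8]
opening: 21.9
```

```bash
python3 - <<'E'
from h import *
go(pw(-100,0,64.3),-PX)
c=get_calibration('side');A=capture('side')
print(w2px(c,[pw(-100,80,65),pw(-100,-80,65),pw(100,80,65),pw(100,-80,65)]))
f=5
o=cv2.resize(A[155:255,250:400],None,fx=f,fy=f,interpolation=cv2.INTER_CUBIC)
for P in [pw(-100,80,65),pw(-100,-80,65),pw(100,80,65),pw(100,-80,65)]:
    q=(w2px(c,P)[0]-[250,155]+.5)*f-.5; cv2.drawMarker(o,tuple(int(v) for v in q),(0,0,255),0,12,1)
cv2.imwrite('pics/s19.png',o)
s,_=st();print(s['wrist_force'],s['ft_torque'],s['q'].round(1),s['opening'])
E
```

```text
t 32.2333 pos [607.1 -86.1  64.7] dmm [-1.7 -0.8 -0.4] d/400 [-0.0042 -0.0021 -0.0009] rot/90 [ 0.0001  0.0054 -0.0012] rotdeg [ 0.   0.5 -0.1]
[[292.50792656 220.09011251]
 [336.90684965 208.1025053 ]
 [270.27146027 189.92307239]
 [311.10566411 180.41347527]]
[ 5.30017913  4.79223615 12.52064841] [ 0.77234013 -0.79162887  0.04548305] [-1.310e+01  1.250e+01  1.073e+02  1.000e-01  5.970e+01  6.710e+01] 22.281018340203982
```

View pics/s19.png

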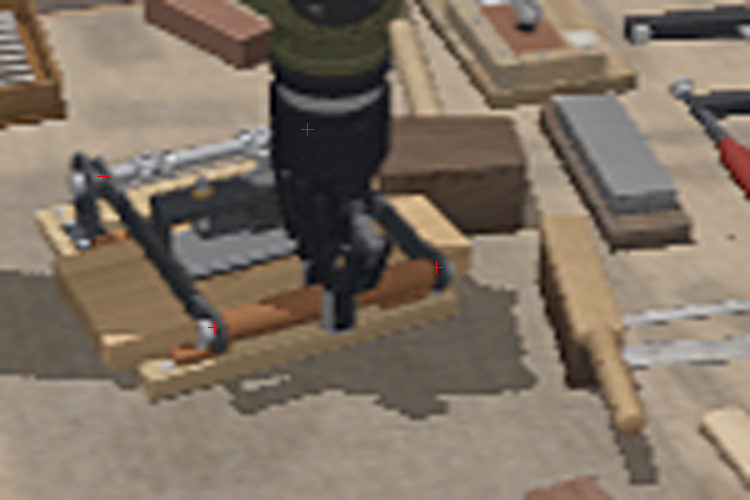

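Emit:
send_rows(
  delta_pos=[
    [0, 0, -0.001],
    [0, 0, 0],
    [0, 0, 0],
    [0, 0, 0],
    [0, 0, 0],
    [0, 0, 0],
    [0, 0, 0],
    [0, 0, 0],
    [0, 0, 0],
    [0, 0, 0],
  ],
  angular=[
    [0, 0, 0],
    [0, 0, 0],
    [0, 0, 0],
    [0, 0, 0],
    [0, 0, 0],
    [0, 0, 0],
    [0, 0, 0],
    [0, 0, 0],
    [0, 0, 0],
    [0, 0, 0],
  ],
)

```text
time: 33.12
eef_pos: [607.0, -86.1, 64.2]
ee_rot: [169.1, 89.5, -1.2]
wrist_force: [4.9, 4.3, 12.9]
opening: 22.2
```

```bash
python3 - <<'E'
from h import *
go(pw(-100,0,64.3),-PX)
s,_=st();print(s['wrist_force'],s['opening'])
cv2.imwrite('pics/t20.png',capture('top'))
E
```

```text
t 33.1167 pos [607.  -86.1  64.2] dmm [-1.7 -0.8  0.1] d/400 [-0.0042 -0.0021  0.0001] rot/90 [ 0.0001  0.0053 -0.0012] rotdeg [ 0.   0.5 -0.1]
[ 4.93037306  4.3043846  12.86702038] 22.15110481315172
```

View pics/t20.png

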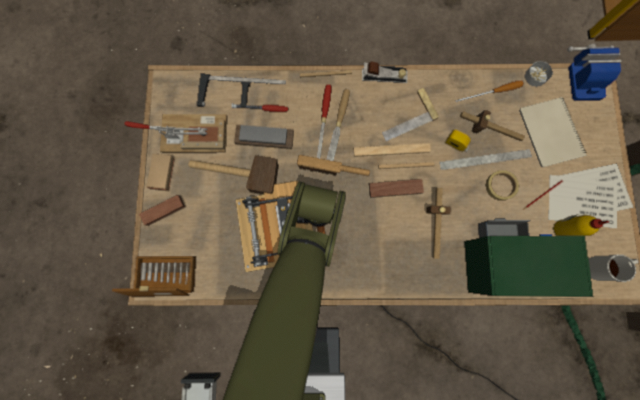

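The top view shows the gauge (437,215), the brush (315,165) and the offcut (395,187) where they began, and the lever held over the board. I'm handing in.

```bash
python3 -c "
from rig import env
print(env.close_job())"
```

```text
the job is handed in; nothing more can be done
None
```

I set both plugs home in their own bores, swung the lever over by its handle and down to level, and handed the job in at about 33 s still gripping the handle.

- **Plugs:** when I pressed each one with the closed fingertips, it stopped with its top about 48 mm above the worktop. That is the full 8 mm proud of the board. The wide plug had stopped about 2 mm short while still in the jaws, because the fingertips reached the board first. It was home once I let go and pressed it.
- **Lever:** at the end the tool stood at about 64 mm, which puts the handle within about 1 mm of its 65 mm level height. The upward push was 12.9 N, against about 12 N expected at level. In the side view the handle ends lay on their predicted level positions, and nothing had slipped in the grip.
- **Loose things:** the last top view shows the marking gauge, brush and offcut where they started.
- **Small disagreements:** about 5 N of sideways force stayed on the wrist, because the tool ran roughly 1.7 mm to one side of the arc I had worked out. I also could not see the pad resting on the plugs, since the arm and the foot hid it. That contact is judged from the force and the lever's position.

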